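# Strip the mixer's carrier and load it in the cold tub

### The arm

A 7-joint arm with a two-finger parallel gripper is mounted at the origin on the work surface. World frame = base frame: x ahead of the robot, y to its left, z up, the work surface at z = 0. Lengths are in m, angles in rad, forces in N, time in s.
With the tool pointing down it reaches from about 0.4 to 0.85 m from the base axis. Payload 10.4 kg.
Tool frame: the origin (TCP) lies at the very end of the fingers, on their centre line; the grasp point (between the pads) lies 19 mm behind it; x points along the fingers, z is the direction in which the jaws open and shut, and the axes are right-handed (so a half turn about x gives the same grasp; the last joint's range is limited). The gripper opens to 85 mm and grips with 20 to 120 N. Pads are 22 mm wide; open, the fingers measure 114 mm over their backs; the gripper's body (76 mm by 85 mm) begins 54 mm behind the grasp point. The pads swing forward as they close: fully open they stand 13 mm farther back than shut.
Start: joints at [-1.258, 0.332, -0.065, 1.46, 0.022, 1.35, -0.088], TCP at [0.206, 0.59, 0.197] pointing down, gripper open.
Joint ranges: [-2.6, 2.6], [-0.5, 2.12], [-1.47, 1.34], [0.16, 2.42], [-1.27, 4.41], [0.06, 2.06], [-2.6, 2.6]. Speed limits (rad/s): [2.22, 2.22, 2.79, 2.79, 3.14, 3.14, 3.14].

### API

Orientations are given as a unit quaternion [x, y, z, w].
In Python, from workcell import telemetry, viewer, manip, spot_in, mark_of gives the robot as it stands. The module is installed in compiled form; this text tells all that it offers.
- The arm moves only by the shell command python3 -m crank 'ROWS' [FORCE]. ROWS is JSON, a list of rows, each a list of 3 entries, a list of its own where there are three numbers: the closure, from 0 (fully open) to 1 (shut), then the shift along the world's x, y, z in cm, then the turn, a rotation vector about the world's x, y, z in rad. A call has 1 to 12 rows; each row shifts and turns the commanded pose from where the row before left it; what a row does not reach is not made up. A row lasts 1/12 s, in which the tool goes at most 41.7 mm and 7.16 degrees, less where a joint would pass 70% of its speed; a pose out of reach is approached as far as the arm can. A call with a gripper value outside its range is refused whole. The fingers move at their own pace and stop on an object; FORCE is the grip in N (left out, the last holds). Time passes only in rows, so rows that do not move let the fingers close. It gives the time, the measured TCP pose, the force and the opening at its end, in the units of the state.
- telemetry.get_obs(): the state, without advancing time (a new reading comes with each control period).
- viewer.camera(name): name is "scene" or "top" or "wrist"; returns a dict with "frame" (384x512x3 uint8, red, green, blue), "intrinsics" (3x3 intrinsics, pixels), "k1" (the pictures are not rectified: a ray, as slopes to the right and down, at radius r is drawn at 1 + k1 r^2 times it, then the intrinsics apply), "cam_to_world" (4x4, takes a point from camera to world coordinates). Camera axes: x right, y up, looking along -z (the intrinsics and any distortion apply to the point x, -y, -z); pixel columns grow to the right and rows downward; lengths in m; the calibration is good to about 2 mm. A picture is of the moment at which its call begins. There is no depth.
- manip.hand_in(): hands the job in, once; it reports no verdict.
Trained networks look in a picture, given as the dict that the camera call returned (one of the last four; its "shot" number tells which), for a name from the list of things; names that differ only in an ending like _2 or _b are one class to them, and where a whole thing is asked for, a point or a joint stands for the part that bears it (a point fixed in the world has none). Each returns a list of dicts, best first, with "conf" (0 to 1); they miss things now and then, are a little off and sometimes report something else, mostly with a low value. They report only what shows in the picture. A call takes as long as a camera call. They do not tell look-alikes from the thing itself.
- spot_in(thing, picture): "location" ([x, y, z] in m, in the coordinates of the camera as it stood for that picture, good to about 4 mm: the middle of the surface that is visible of it).
- mark_of(thing, picture): "location" ([x, y, z] in m, in the coordinates of the camera as it stood for that picture, good to about 4 mm: a listed point, or the origin of a listed thing).
The state is a dict: "clock": time; "joint_pos": joint angles; "joint_velocities": joint speeds; "tau": joint torques, N m; "position": TCP position; "ee_rot": TCP orientation; "ft_force": force on the tool from outside, world axes, zero at the start; "torque": the same for the moment, N m; "grip_width": opening from 0.0 (shut) to 1.0 (fully open).
Only numpy, scipy, OpenCV 4.12 (cv2) and the standard library are available. Lean on these libraries where they do the work, as an engineer would, in place of code of your own. Each camera call takes 0.05 s, during which the arm holds its last target. There are 200 camera calls.

### The job

First lift the steel beaker by its handle off the mixer's blue carrier, keeping it upright, and stand it on the green mat. Then pull up the red plunger and twist it so that it stays up by itself, slide the carrier out from under the plunger's bracket, and set it down flat inside the yellow tub. Finally stand every amber jar from the bench upright on the carrier in the tub and twist the plunger back so that it springs fully home, leaving the other things on the bench where they are.

Things in the scene. Friction and masses are not known exactly. Their poses are not given: they have to be found in the camera images.
- mixer: White platform mixer, fixed, 250 x 200, deck top at 60 mm; origin under its centre on the bench, x from its control panel (robot side) to the plunger bracket. The carrier lies on the deck between two 9 mm high side rails along x. The blue bracket's beam, 68 wide, spans x = 60 to 122, underside at 76, top at 86 mm height; plunger axis at x = 78, y = 0.
- carrier: Blue tray 160 x 160, floor 5, rim 18 high and 5 thick; origin at the centre of its underside, z up. At first on the mixer's deck, axes parallel to the mixer's, centre at x = -20 mm there. About 0.4 kg. Along its x axis a 12 mm thick, 84 long web, 63 high, parts it in two; the handle bar sits on top of it. Four jars fit at x = +-42, y = +-41.
- carrier_handle (a point): Centre of the carrier's aluminium handle bar: level, along the carrier's x, 84 long, 12 x 12 section, 72 mm above the carrier's origin. Site axes are the carrier's.
- tab_hole (a point): Centre, at the underside, of the 14 mm square hole in the carrier's tab, where the 9 mm plunger pin stands. The tab is 8 thick, 44 wide and sticks out of the carrier's +x end to x = 117; the hole is at x = 98. With the plunger up, slide the carrier about 60 mm (at least 40) towards the mixer's -x; then the tab is clear of the bracket and the carrier can be lifted.
- beaker: Steel beaker, 60 diameter, 70 high, with a fixed arched handle over its mouth; origin at the centre of its underside, z up. The handle's black level bar lies along the beaker's x, 66 long, 12 x 12 section, its centre 109 mm above the origin. At first it stands on the carrier's floor on the carrier's +y side of the bridge handle. About 0.2 kg.
- mat: Green square rubber mat lying on the bench, fixed, 150 x 150 x 6 mm; origin at the centre of its underside.
- tub: Yellow low tub, fixed, open on top, outside 280 (x) x 230 (y) x 50 high, with a rim lip to 296 x 246; inside 268 x 218, floor 6 mm thick; origin at the centre of its underside, z up.
- knob_grip (a point): Grip point of the red plunger knob: a T-bar 56 long, 14 wide, 30 high; this point lies on its vertical axis, 8 mm below its top and 22 mm above its underside, 128 mm above the bench when home (the sleeve's top is at 100 mm). Its y axis runs along the T-bar's length.
- plunger (a joint): Lift of the plunger in m: 0 is home (pin through the carrier's tab), 0.018 fully pulled up, about 0.0115 when latched. The spring pulls it down with 4 N at home and 9 N when pulled up.
- plunger_knob (a joint): Twist of the plunger knob in rad, anticlockwise from above positive: 0 is home, stop at 1.25. At home a cross-pin sits in a slot and the knob cannot twist; lifted more than 12 mm it can, and from about 0.3 rad on it rests on the sleeve and stays up (latched; turn it to about 1.2 to be sure). Twisted back to 0 the plunger springs down.
- jar1: Squat amber reagent jar with white lid, 54 diameter (straight up to 46 mm, lid 50 diameter), 60 high, about 0.16 kg, heavy base; origin at the centre of its underside, z up. Two to four of the four are present, standing on the bench between mixer and tub.
- jar2: Squat amber reagent jar with white lid, 54 diameter (straight up to 46 mm, lid 50 diameter), 60 high, about 0.16 kg, heavy base; origin at the centre of its underside, z up. Two to four of the four are present, standing on the bench between mixer and tub.
- jar3: Squat amber reagent jar with white lid, 54 diameter (straight up to 46 mm, lid 50 diameter), 60 high, about 0.16 kg, heavy base; origin at the centre of its underside, z up. Two to four of the four are present, standing on the bench between mixer and tub.
- jar4: Squat amber reagent jar with white lid, 54 diameter (straight up to 46 mm, lid 50 diameter), 60 high, about 0.16 kg, heavy base; origin at the centre of its underside, z up. Two to four of the four are present, standing on the bench between mixer and tub.
- timer: Flat grey lab timer fixed on the bench among the jars, 50 x 45 x 14; not part of the job.
- tipbox_blue: Bystander, leave alone: blue box of pipette tips, 120 x 85 x 72 mm; origin at the centre of its underside.
- tipbox_grey: Bystander, leave alone: grey box of yellow pipette tips, 120 x 85 x 72 mm; origin at the centre of its underside.
- washbottle: Bystander, leave alone: white wash bottle with green spout, 68 diameter, 180 high mm; origin at the centre of its underside.
- glass: Bystander, leave alone: empty glass beaker, 84 diameter, 110 high mm; origin at the centre of its underside.
- clearbottle: Bystander, leave alone: clear jar with a blue cap, 60 diameter, 120 high mm; origin at the centre of its underside.
Mind the look-alikes: they are no part of the job. What is shaped like the jar2 but black or turquoise is not meant.

How it is judged:
On the way, in this order (a step that is already met when the one before it is completed fails the run):
1. the beaker stands released on the mat, the carrier still in its place (z of beaker in the frame of mat between 0.003 and 0.01 m and x of beaker in the frame of mat between -0.05 and 0.05 m and y of beaker in the frame of mat between -0.05 and 0.05 m and angle between beaker's own z axis and vertical below 0.08 rad and contact force between the fingers and beaker below 0.1 N and distance of carrier from where it was at the start of the episode below 0.015 m), for 0.2 s.
2. the plunger stays up by itself, untouched, the carrier still in its place (value of joint plunger above 0.009 m and contact force between the fingers and plunger_knob below 0.1 N and distance of carrier from where it was at the start of the episode below 0.015 m), for 0.3 s.
3. the carrier stands flat and released in the tub (z of carrier in the frame of tub between 0.003 and 0.01 m and angle between carrier's own z axis and vertical below 0.06 rad and horizontal distance between carrier and tub below 0.09 m and contact force between the fingers and carrier below 0.1 N), for 0.2 s.
At the end, for the whole second after the job is handed in: The beaker stands upright on the mat (centre within 50 mm of the mat's along each side of the mat); the carrier lies flat on the tub's floor; every jar present stands upright and still on the carrier's floor inside its rim; the plunger is home (lift under 3 mm) (all of step 3 and z of beaker in the frame of mat between 0.003 and 0.01 m and x of beaker in the frame of mat between -0.05 and 0.05 m and y of beaker in the frame of mat between -0.05 and 0.05 m and angle between beaker's own z axis and vertical below 0.08 rad and contact force between the fingers and beaker below 0.1 N and x of jar1 in the frame of carrier between -0.08 and 0.08 m and y of jar1 in the frame of carrier between -0.08 and 0.08 m and z of jar1 in the frame of carrier between 0.002 and 0.009 m and angle between each of jar1, jar2, jar3, jar4's own z axis and vertical below 0.1 rad and linear speed of each of jar1, jar2, jar3, jar4 below 0.02 m/s and x of jar2 in the frame of carrier between -0.08 and 0.08 m and y of jar2 in the frame of carrier between -0.08 and 0.08 m and z of jar2 in the frame of carrier between 0.002 and 0.009 m and x of jar3 in the frame of carrier between -0.08 and 0.08 m and y of jar3 in the frame of carrier between -0.08 and 0.08 m and z of jar3 in the frame of carrier between 0.002 and 0.009 m and x of jar4 in the frame of carrier between -0.08 and 0.08 m and y of jar4 in the frame of carrier between -0.08 and 0.08 m and z of jar4 in the frame of carrier between 0.002 and 0.009 m and value of joint plunger below 0.003 m); the robot touches nothing.
It fails at once if the beaker is tipped more than 35 degrees (angle between beaker's own z axis and vertical above 0.61 rad).
It fails at once if a bystander is displaced by more than 40 mm (distance of any of tipbox_blue, tipbox_grey, washbottle, glass, clearbottle from where it was at the start of the episode above 0.04 m).
Of jar1, jar2, jar3, jar4 only 2 to 4 are there at a start; the rules pass over those that are not, and their reading is None.
At some moment in a run one of jar1, jar2, jar3, jar4 may be knocked a few centimetres aside while the robot is not near it.
It also fails if it takes over 210 s, if anything falls off the work surface, if the arm or the gripper's body presses on something with over 40 N, if the wrist force passes 120 N, or if a joint passes its speed limit or range.

## Working session

There is one attempt and no reset: what is moved stays moved. The work goes in short steps, Python scripts to look and compute and a shell command to move; the robot and the scene stay as the last step left them, time stands still between calls to the robot, and variables do not carry over. Pictures are saved under pics/ and viewed, about 12 in all and at most 16, crops included, and the job is handed in when it is done.

```bash
ls; mkdir -p pics; cat > h.py <<'E'
import numpy as np, cv2
from workcell import telemetry, viewer, manip, spot_in, mark_of
def cam(name,save=None):
    p=viewer.camera(name)
    if save: cv2.imwrite(f'pics/{save}.png',p['frame'][:,:,::-1])
    return p
def w(p,loc):
    T=np.array(p['cam_to_world']); return T[:3,:3]@np.array(loc)+T[:3,3]
def px(p,X):
    T=np.array(p['cam_to_world']); c=T[:3,:3].T@(np.array(X)-T[:3,3])
    s=np.array([c[0],-c[1]])/-c[2]; s=s*(1+p['k1']*(s@s)); K=np.array(p['intrinsics'])
    return K[:2,:2]@s+K[:2,2]
def ray(p,uv,z):
    K=np.array(p['intrinsics']); d=np.linalg.solve(K[:2,:2],np.array(uv,float)-K[:2,2]); s=d.copy()
    for _ in range(20): s=d/(1+p['k1']*(s@s))
    T=np.array(p['cam_to_world']); v=T[:3,:3]@np.array([s[0],-s[1],-1]); o=T[:3,3]
    return o+v*(z-o[2])/v[2]
def find(p,t,f=mark_of,n=3):
    for d in f(t,p)[:n]:
        X=w(p,d['location']); print(t,f.__name__,round(d['conf'],2),X.round(4),px(p,X).round())
def st():
    o=telemetry.get_obs()
    print({k:np.round(o[k],3).tolist() for k in ['clock','position','ee_rot','ft_force','grip_width','joint_pos']})
E
python3 - <<'E'
from h import *
st()
for c in ['top','scene']:
    p=cam(c,c+'0'); print(c, np.array(p['cam_to_world'])[:3,3], p['intrinsics'][0][0],p['k1'])
    for t in ['mixer','carrier','carrier_handle','tab_hole','beaker','mat','tub','knob_grip','timer']: find(p,t,n=2)
    find(p,'jar1',n=8)
E
```

```text
pics
{'clock': 0.0, 'position': [0.206, 0.59, 0.196], 'ee_rot': [-0.41, 0.577, 0.409, 0.576], 'ft_force': [-0.746, -0.327, -0.347], 'grip_width': 1.0, 'joint_pos': [-1.258, 0.333, -0.065, 1.461, 0.022, 1.35, -0.088]}
top [0.38407603 0.00398976 1.2202271 ] 380.12150704672007 0.031410079658347995
carrier call 0.94 [0.4481 0.2781 0.0607] [162. 258.]
carrier_handle call 0.88 [0.4442 0.2803 0.1307] [156. 259.]
carrier_handle call 0.22 [ 0.4095  0.0755 -0.0024] [232. 263.]
tab_hole call 0.73 [0.5423 0.271  0.0606] [162. 227.]
beaker call 0.55 [0.4744 0.3203 0.0627] [147. 251.]
mat call 0.75 [ 0.6689  0.0383 -0.0018] [235. 182.]
tub call 0.94 [ 0.4994 -0.279  -0.0013] [338. 221.]
knob_grip call 0.44 [0.5441 0.2722 0.126 ] [156. 224.]
timer call 0.74 [0.477  0.0005 0.0022] [253. 239.]
timer call 0.63 [0.5428 0.2711 0.1261] [157. 224.]
jar1 call 0.67 [ 0.4126 -0.0711 -0.0031] [278. 256.]
jar1 call 0.66 [0.6662 0.2898 0.0016] [158. 192.]
jar1 call 0.57 [0.5447 0.2747 0.0598] [161. 226.]
jar1 call 0.55 [0.5298 0.0697 0.0015] [230. 225.]
jar1 call 0.55 [ 0.5108 -0.0766 -0.0024] [276. 226.]
jar1 
[... 445 characters left out ...]
211.]
beaker call 0.81 [0.4776 0.3181 0.0667] [350. 200.]
beaker call 0.58 [ 0.7738 -0.1573  0.0012] [202. 231.]
mat call 0.85 [ 6.663e-01  3.760e-02 -6.000e-04] [261. 225.]
mat call 0.42 [0.4488 0.277  0.0565] [341. 192.]
tub call 0.88 [ 0.4988 -0.279  -0.0005] [205. 165.]
tub call 0.74 [6.675e-01 3.720e-02 6.000e-04] [261. 225.]
knob_grip call 0.62 [0.5432 0.2698 0.1295] [335. 202.]
timer call 0.59 [ 0.4754 -0.0041  0.005 ] [269. 181.]
jar1 call 0.76 [ 0.5319  0.0659 -0.0009] [281. 199.]
jar1 call 0.65 [ 0.8272  0.0439 -0.0015] [246. 263.]
jar1 call 0.57 [0.6694 0.2884 0.0007] [324. 249.]
jar1 call 0.49 [ 0.4178 -0.0767  0.0009] [258. 165.]
jar1 call 0.46 [0.4118 0.0692 0.001 ] [292. 175.]
```

```bash
python3 - <<'E'
import cv2
for n,(x0,y0,x1,y1) in {'top':(110,110,430,300),'scene':(150,120,420,300)}.items():
    i=cv2.imread(f'pics/{n}0.png')[y0:y1,x0:x1]; s=min(800/i.shape[1],600/i.shape[0]); print(n,s)
    cv2.imwrite(f'pics/{n}0c.png',cv2.resize(i,None,fx=s,fy=s,interpolation=cv2.INTER_CUBIC))
E
```

```text
top 2.5
scene 2.962962962962963
```

View pics/top0c.png

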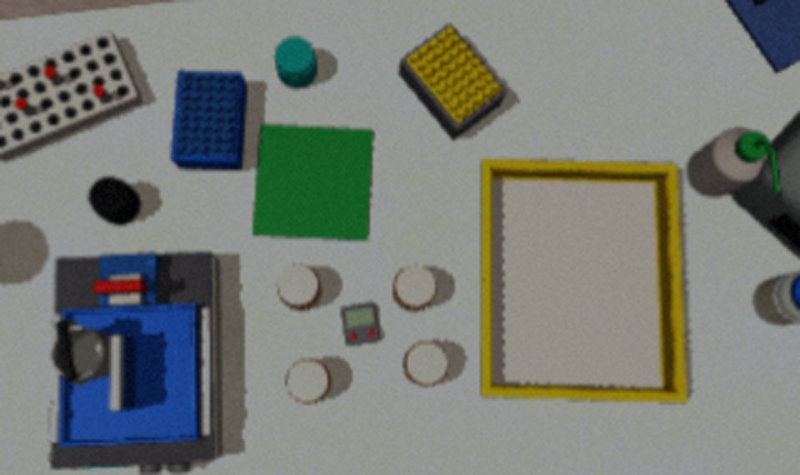

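View pics/scene0c.png

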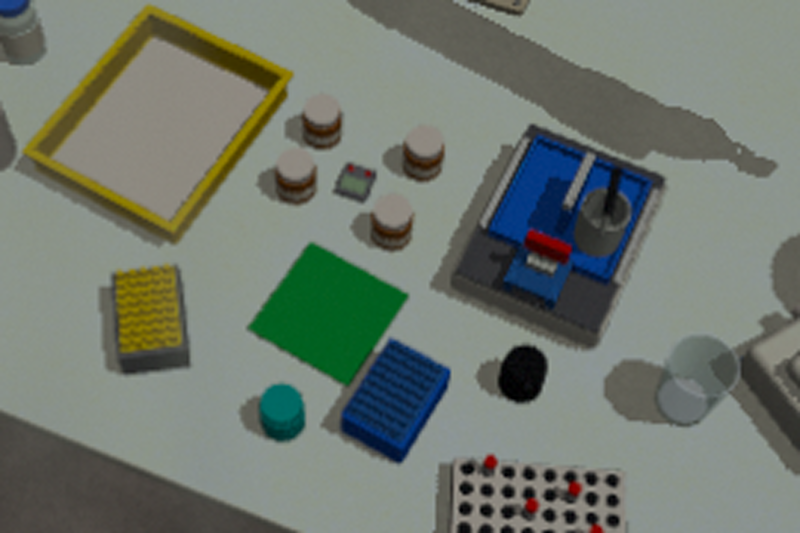

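```bash
python3 -m crank '[[0,[0,0,4],[0,0,0]],[0,[0,0,4],[0,0,0]],[0,[0,0,4],[0,0,0]],[0,[2.6,-2.8,0],[0,0,0]],[0,[2.6,-2.8,0],[0,0,0]],[0,[2.6,-2.8,0],[0,0,0]],[0,[2.6,-2.8,0],[0,0,0]],[0,[2.6,-2.8,0],[0,0,0]],[0,[2.6,-2.8,0],[0,0,0]],[0,[2.6,-2.8,0],[0,0,0]],[0,[2.6,-2.8,0],[0,0,0]],[0,[2.6,-2.8,0],[0,0,0]]]' 40
cat >> h.py <<'E'
from scipy.spatial.transform import Rotation as R
def tool():
    o=telemetry.get_obs(); M=R.from_quat(o['ee_rot']).as_matrix()
    z=M[:,2]; print('pos',np.round(o['position'],4),'f',np.round(o['ft_force'],1),'grip',round(float(o['grip_width']),3),'t',round(float(o['clock']),2),'x-axis',M[:,0].round(3),'jaw yaw deg',round(np.degrees(np.arctan2(z[1],z[0])),1),'j',np.round(o['joint_pos'],2))
def save(p,name,box=None,s=1):
    i=p['frame'][:,:,::-1]
    if box: i=i[box[1]:box[3],box[0]:box[2]]
    cv2.imwrite(f'pics/{name}.png',cv2.resize(i,None,fx=s,fy=s,interpolation=cv2.INTER_CUBIC))
E
python3 - <<'E'
from h import *
tool()
p=cam('wrist'); save(p,'w1',s=1.5); T=np.array(p['cam_to_world']); print(T.round(3))
for t in ['beaker','carrier','carrier_handle','knob_grip','tab_hole','mixer']: find(p,t,n=2)
find(p,'beaker',spot_in)
E
```

```text
clock: 2.1
position: [0.4409, 0.3365, 0.3175]
ee_rot: [-0.409, 0.576, 0.41, 0.577]
ft_force: [-0.4, -0.1, -1.7]
grip_width: 0.997
pos [0.4409 0.3365 0.3175] f [-0.4 -0.1 -1.7] grip 0.997 t 2.1 x-axis [ 0.     0.001 -1.   ] jaw yaw deg 70.8 j [-0.87  0.14  0.16  1.45 -0.02  1.55  0.52]
[[ 0.331 -0.891 -0.311  0.361]
 [ 0.944  0.313  0.108  0.363]
 [ 0.001 -0.329  0.944  0.493]
 [ 0.     0.     0.     1.   ]]
beaker call 0.74 [0.4748 0.3236 0.0617] [256. 174.]
carrier call 0.98 [0.4411 0.2741 0.065 ] [212. 163.]
carrier_handle call 0.67 [0.4465 0.2736 0.1299] [206. 182.]
carrier_handle call 0.56 [ 0.4737 -0.0066  0.002 ] [ 65. 229.]
knob_grip call 0.96 [0.5441 0.2657 0.1262] [230. 254.]
knob_grip call 0.28 [0.442  0.2739 0.0641] [212. 164.]
tab_hole call 0.89 [0.5393 0.2673 0.056 ] [234. 227.]
beaker call 0.76 [0.4789 0.3221 0.1222] [256. 192.]
```

View pics/w1.png

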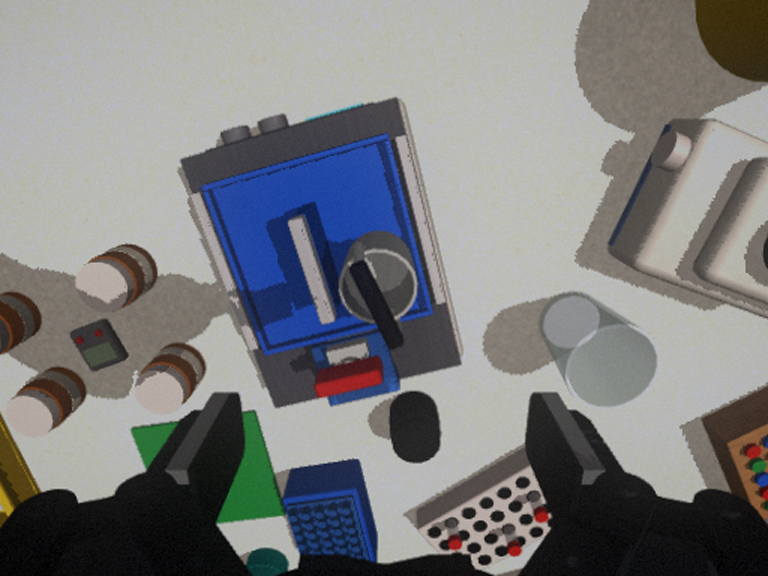

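```bash
python3 - <<'E'
from h import *
p=cam('wrist')
def q(n,a,b,z):
    A=ray(p,np.array(a)/1.5,z);B=ray(p,np.array(b)/1.5,z); print(n,A.round(4),B.round(4),'mid',((A+B)/2).round(4),'len',np.linalg.norm(B-A).round(4),'yaw',np.degrees(np.arctan2(*(B-A)[1::-1])).round(1))
q('bbar',(356,263),(395,345),.18)
q('cbar',(295,218),(328,322),.138)
q('knob T',(316,383),(382,368),.136)
q('tray left wall',(205,187),(262,352),.078)
q('tray near wall',(205,187),(387,138),.078)
E
```

```text
bbar [0.4367 0.3199 0.18  ] [0.5    0.3249 0.18  ] mid [0.4684 0.3224 0.18  ] len 0.0635 yaw 4.5
cbar [0.4017 0.2842 0.138 ] [0.4839 0.2774 0.138 ] mid [0.4428 0.2808 0.138 ] len 0.0825 yaw -4.8
knob T [0.5307 0.2485 0.136 ] [0.5354 0.3029 0.136 ] mid [0.5331 0.2757 0.136 ] len 0.0547 yaw 85.1
tray left wall [0.3605 0.2104 0.078 ] [0.5128 0.1946 0.078 ] mid [0.4366 0.2025 0.078 ] len 0.153 yaw -5.9
tray near wall [0.3605 0.2104 0.078 ] [0.3737 0.3635 0.078 ] mid [0.3671 0.2869 0.078 ] len 0.1537 yaw 85.1
```

```bash
python3 -m crank '[[0,[0.8,-0.4,0],[0,0,0.1035]],[0,[0.8,-0.4,0],[0,0,0.1035]],[0,[0.8,-0.4,0],[0,0,0.1035]],[0,[0.8,-0.3,0],[0,0,0.1035]],[0,[0,0,-3],[0,0,0]],[0,[0,0,-3],[0,0,0]],[0,[0,0,-3],[0,0,0]],[0,[0,0,0],[0,0,0]]]' 40
python3 - <<'E'
from h import *
tool()
p=cam('wrist'); save(p,'w2',s=1.5)
for t in ['beaker','carrier_handle','knob_grip']: find(p,t,n=2)
E
```

```text
clock: 3.22
position: [0.4691, 0.3221, 0.2214]
ee_rot: [-0.519, 0.483, 0.52, 0.477]
ft_force: [-0.3, 0.2, -0.3]
grip_width: 1.003
pos [0.4691 0.3221 0.2214] f [-0.3  0.2 -0.3] grip 1.003 t 3.22 x-axis [-0.007 -0.006 -1.   ] jaw yaw deg 94.6 j [-0.81  0.2   0.15  1.58 -0.03  1.37  0.99]
beaker call 0.68 [0.474  0.3229 0.0605] [258. 171.]
carrier_handle call 0.62 [0.4456 0.2746 0.1314] [202. 155.]
knob_grip call 0.85 [0.5429 0.2663 0.1281] [190. 258.]
```

View pics/w2.png

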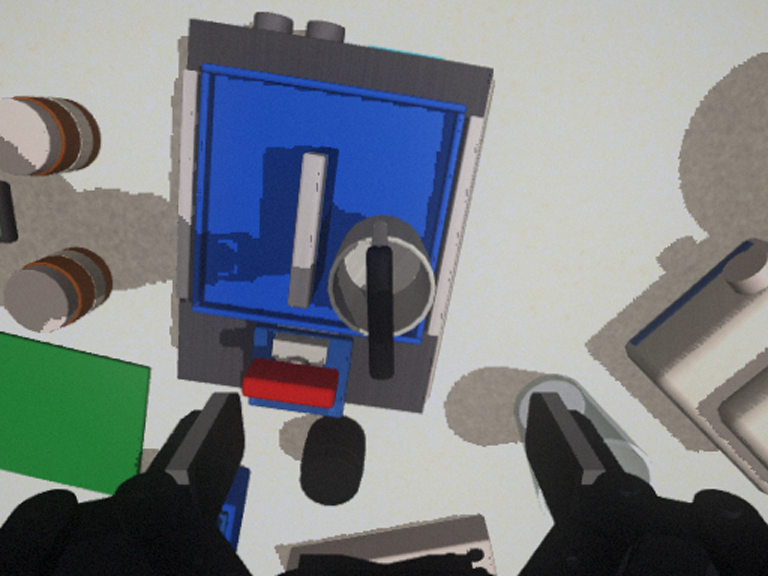

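```bash
python3 -m crank '[[0,[0.3,0,-2.2],[0,0,0]],[0,[0,0,-2.2],[0,0,0]],[0,[0,0,-2.1],[0,0,0]],[0,[0,0,0],[0,0,0]],[1,[0,0,0],[0,0,0]],[1,[0,0,0],[0,0,0]],[1,[0,0,0],[0,0,0]],[1,[0,0,0],[0,0,0]],[1,[0,0,0],[0,0,0]],[1,[0,0,0],[0,0,0]],[1,[0,0,0],[0,0,0]],[1,[0,0,0],[0,0,0]]]' 40
python3 -m crank '[[1,[0,0,0.5],[0,0,0]],[1,[0,0,1],[0,0,0]],[1,[0,0,1.5],[0,0,0]],[1,[0,0,2],[0,0,0]],[1,[0,0,2],[0,0,0]],[1,[0,0,1],[0,0,0]],[1,[0,0,0],[0,0,0]]]'
python3 - <<'E'
from h import *
tool()
p=cam('wrist'); save(p,'w3',s=1)
for t in ['beaker','carrier_handle','knob_grip','mat']: find(p,t,n=2)
p=cam('scene')
for t in ['beaker','carrier_handle','mat','tub']: find(p,t,n=2)
E
```

```text
clock: 4.42
position: [0.475, 0.3231, 0.1623]
ee_rot: [-0.519, 0.48, 0.519, 0.48]
ft_force: [-0.6, -0.3, 1.0]
grip_width: -0.002
clock: 5.0
position: [0.476, 0.3239, 0.2454]
ee_rot: [0.519, -0.478, -0.519, -0.482]
ft_force: [0.2, -0.9, -0.4]
grip_width: -0.002
pos [0.476  0.3239 0.2454] f [ 0.2 -0.9 -0.4] grip -0.002 t 5.0 x-axis [ 0.004  0.003 -1.   ] jaw yaw deg 94.5 j [-0.81  0.19  0.15  1.54 -0.03  1.41  1.  ]
beaker call 0.8 [0.4741 0.3216 0.0627] [255. 158.]
beaker call 0.58 [6.168e-01 4.846e-01 1.000e-04] [361. 254.]
carrier_handle call 0.72 [0.4445 0.2769 0.1347] [205. 139.]
knob_grip call 0.92 [0.5424 0.2668 0.1243] [194. 236.]
mat call 0.89 [ 0.6676  0.0357 -0.0022] [ 50. 263.]
beaker call 0.62 [0.4769 0.3186 0.0679] [350. 200.]
beaker call 0.23 [0.4481 0.2726 0.055 ] [340. 191.]
carrier_handle call 0.6 [0.4465 0.2773 0.1356] [345. 180.]
mat call 0.79 [0.6637 0.0349 0.001 ] [261. 224.]
tub call 0.68 [ 0.5018 -0.2809  0.0006] [204. 165.]
```

View pics/w3.png

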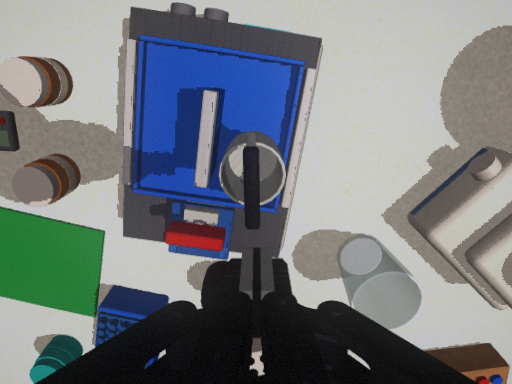

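```bash
python3 - <<'E'
from h import *
p=cam('wrist'); o=telemetry.get_obs(); print(px(p,o['position']), np.round(o['position'],4))
for z in (.16,.17,.18,.19):
    A=ray(p,(251,147),z);B=ray(p,(252,228),z); print(z,A.round(4),B.round(4),((A+B)/2).round(4),np.linalg.norm(A-B).round(4))
i=p['frame'][120:300,190:330,::-1]; cv2.imwrite('pics/w3c.png',cv2.resize(i,None,fx=3.3,fy=3.3,interpolation=cv2.INTER_CUBIC))
E
```

```text
[258.06964023 233.65084037] [0.4749 0.3231 0.242 ]
0.16 [0.4408 0.3153 0.16  ] [0.5094 0.321  0.16  ] [0.4751 0.3182 0.16  ] 0.0688
0.17 [0.4389 0.3153 0.17  ] [0.5048 0.3208 0.17  ] [0.4718 0.3181 0.17  ] 0.0661
0.18 [0.4369 0.3153 0.18  ] [0.5001 0.3206 0.18  ] [0.4685 0.318  0.18  ] 0.0634
0.19 [0.435  0.3153 0.19  ] [0.4955 0.3204 0.19  ] [0.4653 0.3179 0.19  ] 0.0608
```

View pics/w3c.png

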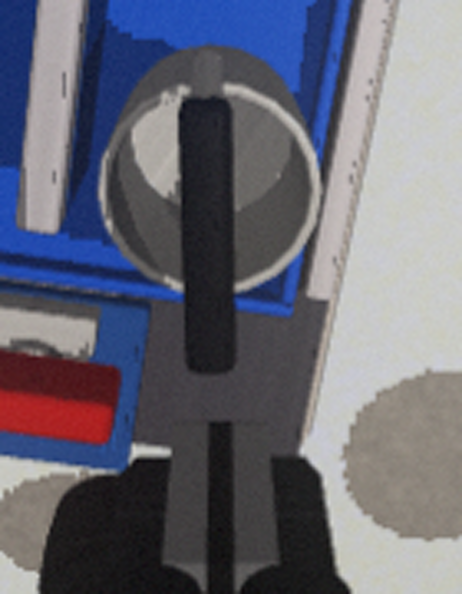

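```bash
python3 - <<'E'
from h import *
for k in range(3):
    p=cam('wrist'); o=telemetry.get_obs(); print(np.round(o['position'],4), np.array(p['cam_to_world'])[:3,3].round(4), p['intrinsics'][0][0])
M=R.from_quat(o['ee_rot']).as_matrix()
for d in (0,.013,.019,.03,.04):
    print(d,[px(p,o['position']+M@np.array([-d,s,0])).round(1).tolist() for s in (-.011,0,.011)])
E
```

```text
[0.4749 0.3231 0.242 ] [0.3906 0.3156 0.4177] 335.6448764878552
[0.4749 0.3231 0.2421] [0.3906 0.3156 0.4178] 335.6448764878552
[0.4749 0.3231 0.2422] [0.3906 0.3156 0.4179] 335.6448764878552
0 [[258.0, 250.4], [258.0, 233.5], [258.0, 215.9]]
0.013 [[258.2, 261.8], [258.2, 243.9], [258.2, 225.4]]
0.019 [[258.2, 267.5], [258.2, 249.3], [258.2, 230.2]]
0.03 [[258.3, 279.1], [258.3, 260.0], [258.3, 239.9]]
0.04 [[258.5, 290.9], [258.5, 270.9], [258.5, 249.9]]
```

```bash
python3 - <<'E'
from h import *
p=cam('scene'); o=telemetry.get_obs(); M=R.from_quat(o['ee_rot']).as_matrix()
i=p['frame'].copy()
for d in (0,.02,.04,.073):
    u=px(p,o['position']+M@np.array([-d,0,0])); print(d,u.round(1), ((u-[300,110])*6).round())
p['frame']=i; save(p,'s2',(300,110,420,210),6)
E
```

```text
0 [360.8 173.8] [365. 383.]
0.02 [362.  170.4] [372. 363.]
0.04 [363.2 167. ] [379. 342.]
0.073 [365.2 161.3] [391. 308.]
```

View pics/s2.png

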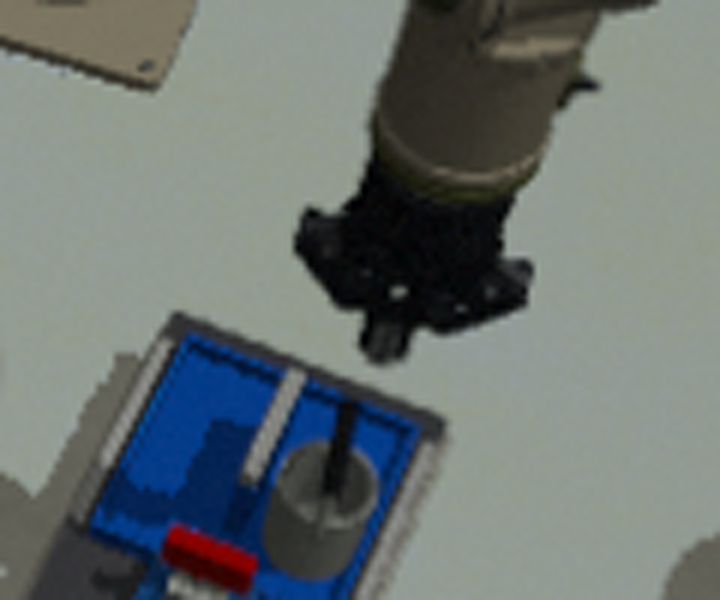

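```bash
python3 -m crank '[[0,[-0.3,-0.3,0],[0,0,0]],[0,[0,0,0],[0,0,0]],[0,[0,0,0],[0,0,0]],[0,[0,0,0],[0,0,0]],[0,[0,0,0],[0,0,0]],[0,[0,0,-3],[0,0,0]],[0,[0,0,-3],[0,0,0]],[0,[0,0,-2],[0,0,0]],[0,[0,0,-2],[0,0,0]],[0,[0,0,0],[0,0,0]],[0,[0,0,0],[0,0,0]]]' 40
python3 -m crank '[[1,[0,0,0],[0,0,0]],[1,[0,0,0],[0,0,0]],[1,[0,0,0],[0,0,0]],[1,[0,0,0],[0,0,0]],[1,[0,0,0],[0,0,0]],[1,[0,0,0],[0,0,0]],[1,[0,0,0],[0,0,0]],[1,[0,0,0],[0,0,0]]]' 40
python3 - <<'E'
from h import *
tool()
p=cam('wrist'); save(p,'w4',(128,96,384,384),2)
E
```

```text
clock: 6.67
position: [0.4716, 0.3199, 0.1419]
ee_rot: [-0.519, 0.481, 0.519, 0.48]
ft_force: [0.7, 0.3, 1.0]
grip_width: 1.002
clock: 7.33
position: [0.4721, 0.3202, 0.1427]
ee_rot: [-0.519, 0.48, 0.519, 0.48]
ft_force: [-0.6, -0.4, 4.0]
grip_width: 0.118
pos [0.4721 0.3202 0.1427] f [-0.6 -0.4  4. ] grip 0.118 t 7.33 x-axis [ 0.  0. -1.] jaw yaw deg 94.5 j [-0.8   0.25  0.15  1.69 -0.04  1.21  1.  ]
```

View pics/w4.png

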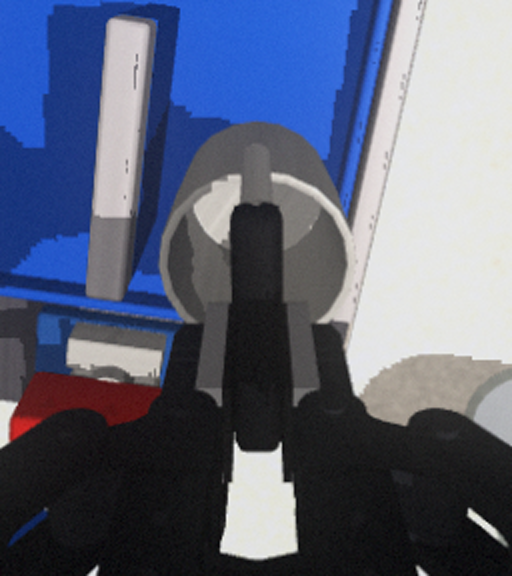

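```bash
python3 -m crank '[[1,[0,0,0.3],[0,0,0]],[1,[0,0,0.7],[0,0,0]],[1,[0,0,1],[0,0,0]],[1,[0,0,1],[0,0,0]],[1,[0,0,0],[0,0,0]],[1,[0,0,0],[0,0,0]]]' 60
python3 - <<'E'
from h import *
tool()
p=cam('wrist'); find(p,'beaker'); find(p,'carrier'); find(p,'mat')
p=cam('scene'); save(p,'s3',(300,110,420,210),6); find(p,'beaker');find(p,'carrier')
E
```

```text
clock: 7.88
position: [0.4724, 0.3205, 0.1731]
ee_rot: [0.519, -0.479, -0.519, -0.481]
ft_force: [0.7, -0.8, -2.2]
grip_width: 0.106
pos [0.4724 0.3205 0.1731] f [ 0.7 -0.8 -2.2] grip 0.106 t 7.88 x-axis [ 0.001  0.001 -1.   ] jaw yaw deg 94.5 j [-0.8   0.22  0.15  1.65 -0.03  1.27  1.  ]
beaker call 0.88 [0.4751 0.3217 0.0905] [259. 192.]
carrier call 0.97 [0.4433 0.2721 0.0639] [203. 143.]
mat call 0.93 [ 6.676e-01  3.460e-02 -5.000e-04] [ 21. 296.]
mat call 0.7 [ 4.174e-01  6.980e-02 -3.000e-04] [16. 92.]
beaker call 0.73 [ 0.4172 -0.0761  0.0006] [258. 165.]
beaker call 0.64 [0.4754 0.318  0.0964] [352. 195.]
```

View pics/s3.png

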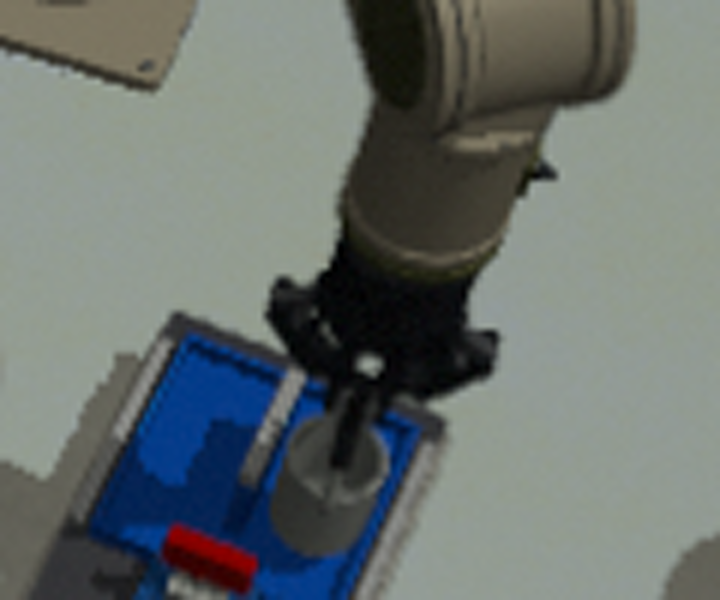

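```bash
python3 -m crank '[[1,[0,0,1.5],[0,0,0]],[1,[0,0,2.5],[0,0,0]],[1,[0,0,2.5],[0,0,0]],[1,[0,0,1.5],[0,0,0]],[1,[0.6,-1,0],[0,0,0]],[1,[1.2,-2,0],[0,0,0]],[1,[1.7,-2.5,0],[0,0,0]],[1,[1.7,-2.5,0],[0,0,0]],[1,[1.7,-2.5,0],[0,0,0]],[1,[1.7,-2.5,0],[0,0,0]],[1,[1.7,-2.5,0],[0,0,0]],[1,[1.7,-2.5,0],[0,0,0]]]'
python3 -m crank '[[1,[1.7,-2.5,0],[0,0,0]],[1,[1.7,-2.5,0],[0,0,0]],[1,[1.7,-2.5,0],[0,0,0]],[1,[1.2,-1.9,0],[0,0,0]],[1,[0.9,-1.5,0],[0,0,0]],[1,[0,0,0],[0,0,0]],[1,[0,0,-3],[0,0,0]],[1,[0,0,-3],[0,0,0]],[1,[0,0,-3],[0,0,0]],[1,[0,0,-2],[0,0,0]],[1,[0,0,0],[0,0,0]],[1,[0,0,0],[0,0,0]]]'
python3 - <<'E'
from h import *
tool()
p=cam('wrist'); find(p,'beaker'); find(p,'mat')
p=cam('scene'); find(p,'beaker');find(p,'mat')
E
```

```text
clock: 9.23
position: [0.5924, 0.1375, 0.2507]
ee_rot: [-0.519, 0.481, 0.519, 0.48]
ft_force: [1.0, 0.6, -2.8]
grip_width: 0.105
clock: 10.23
position: [0.6629, 0.0307, 0.1409]
ee_rot: [-0.519, 0.481, 0.52, 0.479]
ft_force: [-0.3, 0.7, -1.8]
grip_width: 0.11
pos [0.6629 0.0307 0.1409] f [-0.3  0.7 -1.8] grip 0.11 t 10.23 x-axis [-0.003 -0.001 -1.   ] jaw yaw deg 94.5 j [-0.36  0.46  0.34  1.44 -0.16  1.27  1.64]
beaker call 0.52 [ 0.7606  0.1615 -0.0025] [370. 265.]
mat call 0.36 [ 0.7759 -0.1575 -0.0031] [ 78. 257.]
beaker call 0.55 [0.6683 0.03   0.0698] [259. 216.]
mat call 0.93 [ 0.6702  0.0392 -0.0017] [261. 226.]
mat call 0.47 [0.4501 0.2776 0.0567] [341. 192.]
```

```bash
python3 -m crank '[[1,[0,0.5,-2],[0,0,0]],[1,[0,0,-1.5],[0,0,0]],[1,[0,0,-0.8],[0,0,0]],[1,[0,0,-0.4],[0,0,0]],[1,[0,0,0],[0,0,0]],[1,[0,0,0],[0,0,0]]]'
python3 -c "
from h import *
tool()"
```

```text
clock: 11.03
position: [0.6644, 0.0358, 0.0961]
ee_rot: [0.519, -0.48, -0.519, -0.48]
ft_force: [-0.6, -0.3, -2.4]
grip_width: 0.109
pos [0.6644 0.0358 0.0961] f [-0.6 -0.3 -2.4] grip 0.109 t 11.03 x-axis [ 0.001  0.    -1.   ] jaw yaw deg 94.5 j [-0.37  0.5   0.33  1.48 -0.17  1.19  1.64]
```

```bash
python3 -m crank '[[1,[0,0,-0.4],[0,0,0]],[1,[0,0,-0.3],[0,0,0]],[1,[0,0,-0.2],[0,0,0]],[1,[0,0,0],[0,0,0]],[1,[0,0,0],[0,0,0]]]'
python3 -c "
from h import *
tool()"
```

```text
clock: 11.45
position: [0.6639, 0.0361, 0.0862]
ee_rot: [-0.519, 0.48, 0.519, 0.48]
ft_force: [-0.3, -0.0, -1.9]
grip_width: 0.107
pos [0.6639 0.0361 0.0862] f [-0.3 -0.  -1.9] grip 0.107 t 11.45 x-axis [-0.  0. -1.] jaw yaw deg 94.5 j [-0.36  0.51  0.33  1.49 -0.17  1.17  1.64]
```

```bash
python3 -m crank '[[1,[0,0,-0.15],[0,0,0]],[1,[0,0,-0.15],[0,0,0]],[1,[0,0,0],[0,0,0]]]'
python3 -m crank '[[1,[0,0,-0.15],[0,0,0]],[1,[0,0,-0.1],[0,0,0]],[1,[0,0,0],[0,0,0]]]'
```

```text
clock: 11.7
position: [0.6644, 0.036, 0.0839]
ee_rot: [0.519, -0.48, -0.519, -0.48]
ft_force: [-1.1, 0.5, 1.9]
grip_width: 0.106
clock: 11.95
position: [0.6656, 0.0361, 0.0839]
ee_rot: [0.52, -0.479, -0.518, -0.481]
ft_force: [-5.2, -1.3, 18.8]
grip_width: 0.105
```

```bash
python3 -m crank '[[1,[0,0,0.2],[0,0,0]],[0,[0,0,0],[0,0,0]],[0,[0,0,0],[0,0,0]],[0,[0,0,0],[0,0,0]],[0,[0,0,0],[0,0,0]],[0,[0,0,0],[0,0,0]],[0,[0,0,2],[0,0,0]],[0,[0,0,3],[0,0,0]],[0,[0,0,3],[0,0,0]],[0,[0,0,3],[0,0,0]],[0,[-1,1.5,3],[0,0,0]],[0,[-2,2.5,1],[0,0,0]]]'
python3 - <<'E'
from h import *
tool()
p=cam('wrist'); find(p,'beaker'); find(p,'mat');find(p,'knob_grip')
p=cam('scene'); find(p,'beaker');find(p,'mat'); find(p,'knob_grip')
p=cam('top'); find(p,'beaker');find(p,'mat')
E
```

```text
clock: 12.95
position: [0.6363, 0.0729, 0.2373]
ee_rot: [0.52, -0.48, -0.516, -0.483]
ft_force: [0.3, 0.6, 0.3]
grip_width: 1.004
pos [0.6363 0.0729 0.2373] f [0.3 0.6 0.3] grip 1.004 t 12.95 x-axis [ 0.006 -0.001 -1.   ] jaw yaw deg 94.2 j [-0.44  0.35  0.34  1.38 -0.12  1.43  1.54]
beaker call 0.7 [0.6687 0.0357 0.0018] [226. 173.]
knob_grip call 0.93 [0.5433 0.2669 0.1265] [498.  88.]
knob_grip call 0.2 [ 0.4753 -0.0049  0.0008] [197.  -0.]
beaker call 0.85 [0.67   0.0325 0.0095] [259. 224.]
mat call 0.96 [ 6.671e-01  3.750e-02 -1.000e-04] [261. 225.]
mat call 0.69 [ 5.32e-01  6.82e-02 -3.00e-04] [281. 199.]
knob_grip call 0.58 [0.543  0.2729 0.1273] [336. 202.]
knob_grip call 0.17 [0.7575 0.1626 0.0012] [283. 257.]
beaker call 0.43 [0.6649 0.036  0.0046] [235. 183.]
mat call 0.76 [ 0.668   0.0393 -0.0012] [234. 182.]
```

```bash
python3 -m crank '[[0.4,[-0.8,1.6,0],[0,0,-0.115]],[0.4,[-0.8,1.6,0],[0,0,-0.115]],[0.4,[-0.8,1.6,0],[0,0,-0.115]],[0.4,[-0.8,1.6,0],[0,0,-0.115]],[0.4,[-0.8,1.6,0],[0,0,-0.115]],[0.4,[-0.8,1.6,0],[0,0,-0.115]],[0.4,[-0.8,1.6,0],[0,0,-0.115]],[0.4,[-0.8,1.6,0],[0,0,-0.115]],[0.4,[-0.8,1.6,0],[0,0,-0.115]],[0.4,[-0.7,1.7,0],[0,0,-0.115]],[0.4,[-0.7,1.7,0],[0,0,-0.115]],[0.4,[-0.7,1.7,0],[0,0,-0.115]]]'
python3 -m crank '[[0.4,[0,0,0],[0,0,-0.117]],[0.4,[0,0,0],[0,0,-0.117]],[0.4,[0,0,0],[0,0,-0.117]],[0.4,[0,0,0],[0,0,0]],[0.4,[0,0,0],[0,0,0]],[0.4,[0,0,0],[0,0,0]]]'
python3 - <<'E'
from h import *
tool()
p=cam('wrist'); save(p,'w5',s=1.5); find(p,'knob_grip'); find(p,'carrier_handle'); find(p,'tab_hole')
E
```

```text
clock: 14.5
position: [0.5407, 0.2716, 0.2326]
ee_rot: [-0.093, 0.701, 0.093, 0.701]
ft_force: [-0.9, 0.1, -0.4]
grip_width: 0.598
clock: 15.0
position: [0.541, 0.2709, 0.2326]
ee_rot: [0.028, 0.707, -0.028, 0.707]
ft_force: [0.9, -0.5, -1.0]
grip_width: 0.597
pos [0.541  0.2709 0.2326] f [ 0.9 -0.5 -1. ] grip 0.597 t 15.0 x-axis [ 0. -0. -1.] jaw yaw deg -4.5 j [-0.91  0.28  0.46  1.49 -0.13  1.4  -0.52]
knob_grip call 0.67 [0.5436 0.2679 0.1268] [259. 183.]
carrier_handle call 0.96 [0.4451 0.2742 0.1343] [145. 188.]
```

View pics/w5.png

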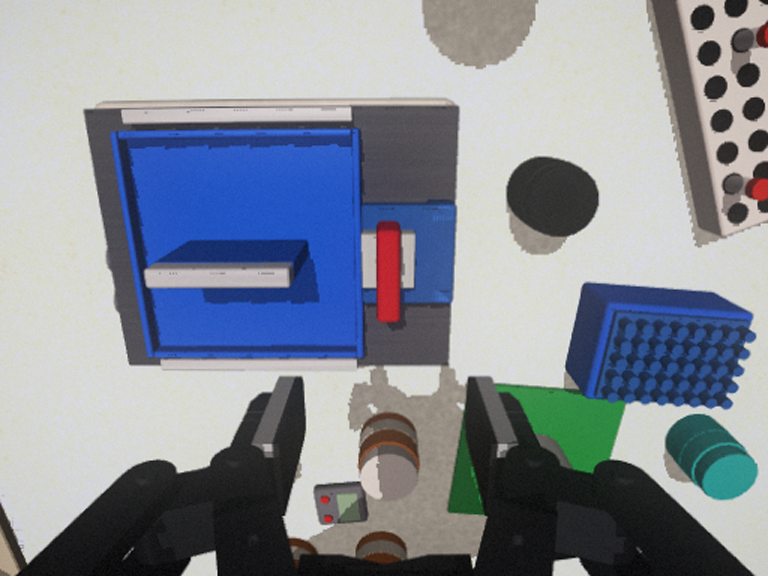

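```bash
python3 -c "
from h import *
p=cam('wrist'); print(ray(p,(259.3,180),.136), ray(p,(388/1.5,222/1.5),.136),ray(p,(389/1.5,309/1.5),.136))"
python3 -m crank '[[0.4,[0.2,-0.25,-3],[0,0,0]],[0.4,[0,0,-3],[0,0,0]],[0.4,[0,0,-3],[0,0,0]],[0.4,[0,0,-2.3],[0,0,0]],[0.4,[0,0,-2],[0,0,0]],[0.4,[0,0,0],[0,0,0]],[0.4,[0,0,0],[0,0,0]],[0.4,[0,0,0],[0,0,0]]]'
```

```text
[0.54403586 0.27364493 0.136     ] [0.54569713 0.30096089 0.136     ] [0.54219069 0.25016596 0.136     ]
clock: 15.92
position: [0.5437, 0.2689, 0.1012]
ee_rot: [0.029, 0.706, -0.029, 0.707]
ft_force: [0.4, 0.4, -0.3]
grip_width: 0.6
```

```bash
python3 -m crank '[[1,[0,0,0],[0,0,0]],[1,[0,0,0],[0,0,0]],[1,[0,0,0],[0,0,0]],[1,[0,0,0],[0,0,0]],[1,[0,0,0],[0,0,0]],[1,[0,0,0],[0,0,0]],[1,[0,0,0],[0,0,0]]]' 80
python3 -m crank '[[1,[0,0,0.4],[0,0,0]],[1,[0,0,0.4],[0,0,0]],[1,[0,0,0.4],[0,0,0]],[1,[0,0,0.3],[0,0,0]],[1,[0,0,0.2],[0,0,0]],[1,[0,0,0],[0,0,0]],[1,[0,0,0],[0,0,0]]]'
```

```text
clock: 16.5
position: [0.5432, 0.269, 0.101]
ee_rot: [0.029, 0.706, -0.028, 0.707]
ft_force: [-2.8, -0.5, 7.1]
grip_width: 0.093
clock: 17.08
position: [0.5427, 0.2687, 0.1165]
ee_rot: [0.029, 0.707, -0.029, 0.706]
ft_force: [1.2, 2.4, -9.0]
grip_width: 0.086
```

```bash
python3 -m crank '[[1,[0,0,0],[0,0,0.1]],[1,[0,0,0],[0,0,0.1]],[1,[0,0,0],[0,0,0.1]],[1,[0,0,0],[0,0,0.1]],[1,[0,0,0],[0,0,0.1]],[1,[0,0,0],[0,0,0]]]'
python3 -c "
from h import *
tool()"
```

```text
clock: 17.58
position: [0.5429, 0.2687, 0.1164]
ee_rot: [-0.148, 0.691, 0.148, 0.691]
ft_force: [2.4, 2.1, -8.4]
grip_width: 0.085
pos [0.5429 0.2687 0.1164] f [ 2.4  2.1 -8.4] grip 0.085 t 17.58 x-axis [-0.  0. -1.] jaw yaw deg 24.2 j [-0.83  0.35  0.36  1.64 -0.13  1.18 -0.01]
```

```bash
python3 -m crank '[[1,[0,0,0],[0,0,0.1]],[1,[0,0,0],[0,0,0.1]],[1,[0,0,0],[0,0,0.1]],[1,[0,0,0],[0,0,0.1]],[1,[0,0,0],[0,0,0.1]],[1,[0,0,0],[0,0,0.1]],[1,[0,0,0],[0,0,0.1]],[1,[0,0,0],[0,0,0]],[1,[0,0,-0.3],[0,0,0]],[1,[0,0,-0.3],[0,0,0]],[1,[0,0,0],[0,0,0]]]'
python3 -c "
from h import *
tool()"
```

```text
clock: 18.5
position: [0.5435, 0.2691, 0.1125]
ee_rot: [-0.374, 0.6, 0.374, 0.601]
ft_force: [-2.6, 1.1, 6.6]
grip_width: 0.086
pos [0.5435 0.2691 0.1125] f [-2.6  1.1  6.6] grip 0.086 t 18.5 x-axis [ 0.001  0.002 -1.   ] jaw yaw deg 63.8 j [-0.74  0.35  0.25  1.64 -0.09  1.17  0.65]
```

```bash
python3 -m crank '[[0.3,[0,0,0],[0,0,0]],[0.3,[0,0,0],[0,0,0]],[0.3,[0,0,0],[0,0,0]],[0.3,[0,0,0],[0,0,0]],[0.3,[0,0,2.5],[0,0,0]],[0.3,[0,0,3],[0,0,0]],[0.3,[0,0,3],[0,0,0]],[0,[-2.5,0.2,1.5],[0,0,0.093]],[0,[-2.5,0.2,0],[0,0,0.093]],[0,[-2.5,0.2,0],[0,0,0.093]],[0,[-2.4,0.2,0],[0,0,0.093]],[0,[0,0,0],[0,0,0]]]' 
python3 - <<'E'
from h import *
tool()
p=cam('wrist'); find(p,'knob_grip'); find(p,'carrier_handle'); find(p,'carrier'); 
p=cam('scene'); find(p,'knob_grip'); find(p,'carrier_handle')
E
```

```text
clock: 19.5
position: [0.4404, 0.2778, 0.2112]
ee_rot: [-0.481, 0.518, 0.482, 0.518]
ft_force: [-0.0, 1.2, -0.2]
grip_width: 1.0
pos [0.4404 0.2778 0.2112] f [-0.   1.2 -0.2] grip 1.0 t 19.5 x-axis [-0.001  0.001 -1.   ] jaw yaw deg 85.9 j [-0.81  0.09  0.17  1.72 -0.02  1.33  0.86]
knob_grip call 0.89 [0.5405 0.2676 0.1395] [254. 301.]
knob_grip call 0.37 [0.6167 0.483  0.0022] [419. 274.]
carrier_handle call 0.84 [0.4459 0.2727 0.1331] [251. 198.]
carrier call 0.63 [0.4407 0.2722 0.0646] [251. 170.]
knob_grip call 0.67 [ 0.6214 -0.4846  0.0034] [146. 172.]
knob_grip call 0.57 [0.5462 0.2701 0.1407] [335. 201.]
carrier_handle call 0.64 [0.667  0.0332 0.0057] [260. 224.]
carrier_handle call 0.61 [0.4461 0.2778 0.1313] [345. 181.]
carrier_handle call 0.37 [ 0.4771 -0.0048  0.0013] [269. 182.]
```

```bash
python3 -m crank '[[0,[0.4,-0.2,-3],[0,0,0]],[0,[0,0,-3],[0,0,0]],[0,[0,0,-3],[0,0,0]],[0,[0,0,-2],[0,0,0]],[0,[0,0,0],[0,0,0]],[1,[0,0,0],[0,0,0]],[1,[0,0,0],[0,0,0]],[1,[0,0,0],[0,0,0]],[1,[0,0,0],[0,0,0]],[1,[0,0,0],[0,0,0]],[1,[0,0,0],[0,0,0]],[1,[0,0,0],[0,0,0]]]' 80
python3 -c "
from h import *
tool()"
```

```text
clock: 20.85
position: [0.4484, 0.2752, 0.1018]
ee_rot: [-0.479, 0.519, 0.48, 0.52]
ft_force: [-1.6, -0.1, 5.7]
grip_width: 0.084
pos [0.4484 0.2752 0.1018] f [-1.6 -0.1  5.7] grip 0.084 t 20.85 x-axis [ 0.001  0.001 -1.   ] jaw yaw deg 85.4 j [-0.8   0.19  0.18  1.85 -0.04  1.1   0.88]
```

```bash
python3 -m crank '[[1,[-0.4,0.04,0.05],[0,0,0]],[1,[-0.8,0.07,0],[0,0,0]],[1,[-0.8,0.07,0],[0,0,0]],[1,[-0.8,0.07,0],[0,0,0]],[1,[-0.8,0.07,0],[0,0,0]],[1,[-0.8,0.07,0],[0,0,0]],[1,[-0.8,0.07,0],[0,0,0]],[1,[-0.8,0.07,0],[0,0,0]],[1,[0,0,0],[0,0,0]]]' 
python3 - <<'E'
from h import *
tool()
p=cam('wrist'); find(p,'knob_grip'); find(p,'carrier_handle'); find(p,'tab_hole'); 
p=cam('scene'); find(p,'carrier_handle',n=1); find(p,'tab_hole')
E
```

```text
clock: 21.6
position: [0.3863, 0.2806, 0.1018]
ee_rot: [-0.48, 0.519, 0.48, 0.52]
ft_force: [-1.4, -0.3, 8.7]
grip_width: 0.082
pos [0.3863 0.2806 0.1018] f [-1.4 -0.3  8.7] grip 0.082 t 21.6 x-axis [ 0.     0.001 -1.   ] jaw yaw deg 85.5 j [-0.85  0.09  0.14  1.97 -0.01  1.09  0.78]
carrier_handle call 0.6 [0.3828 0.2765 0.1304] [249. 253.]
tab_hole call 0.92 [0.4803 0.2698 0.0605] [254. 319.]
carrier_handle call 0.82 [0.3834 0.2822 0.1339] [351. 167.]
tab_hole call 0.73 [0.4826 0.2782 0.0623] [339. 198.]
```

```bash
python3 -m crank '[[1,[0,0,0.5],[0,0,0]],[1,[0,0,1],[0,0,0]],[1,[0,0,2],[0,0,0]],[1,[0,0,2.5],[0,0,0]],[1,[0,0,2.5],[0,0,0]],[1,[0,0,1.5],[0,0,0]],[1,[0,0,0],[0,0,0]]]' 100
python3 - <<'E'
from h import *
tool()
p=cam('wrist'); find(p,'carrier'); find(p,'carrier_handle'); find(p,'tab_hole'); 
p=cam('scene'); save(p,'s4',(140,110,440,300),2.6);find(p,'carrier_handle',n=1); find(p,'tab_hole',n=1)
p=cam('top'); find(p,'tub',n=1); find(p,'jar1',n=8)
E
```

```text
clock: 22.53
position: [0.3884, 0.2808, 0.2045]
ee_rot: [-0.479, 0.518, 0.48, 0.521]
ft_force: [0.7, 0.6, -3.6]
grip_width: 0.076
pos [0.3884 0.2808 0.2045] f [ 0.7  0.6 -3.6] grip 0.076 t 22.53 x-axis [ 0.003  0.003 -1.   ] jaw yaw deg 85.4 j [-0.86 -0.    0.14  1.83 -0.    1.31  0.77]
carrier call 0.58 [0.3857 0.2778 0.1661] [253. 205.]
carrier_handle call 0.58 [0.3852 0.2791 0.2343] [254. 254.]
tab_hole call 0.78 [0.4813 0.2757 0.1639] [261. 317.]
carrier_handle call 0.8 [0.3822 0.2781 0.2315] [355. 151.]
tab_hole call 0.55 [0.4795 0.2753 0.1584] [343. 184.]
tub call 0.7 [ 0.4979 -0.2801 -0.0022] [339. 222.]
jar1 call 0.86 [ 0.8249  0.0404 -0.0023] [229. 138.]
jar1 call 0.66 [ 0.4098  0.0757 -0.0023] [232. 263.]
jar1 call 0.65 [0.6668 0.2918 0.0023] [158. 192.]
jar1 call 0.63 [ 0.4114 -0.0696 -0.0034] [278. 257.]
jar1 call 0.56 [ 0.5089 -0.0759  0.0011] [276. 226.]
jar1 call 0.51 [0.53   0.0671 0.0028] [231. 225.]
jar1 call 0.5 [0.465  0.2743 0.0012] [168. 253.]
jar1 call 0.47 [6.177e-01 4.842e-01 1.000e-04] [ 99. 214.]
```

View pics/s4.png

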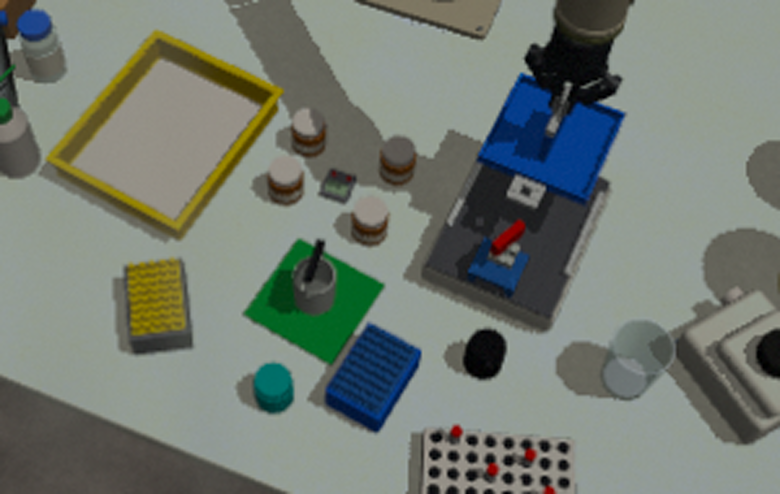

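```bash
python3 -m crank '[[1,[0.2,-1,0],[0,0,0]],[1,[0.4,-2.2,0],[0,0,0]],[1,[0.6,-3.4,0],[0,0,0.01]],[1,[0.6,-3.4,0],[0,0,0.01]],[1,[0.6,-3.4,0],[0,0,0.01]],[1,[0.6,-3.4,0],[0,0,0.01]],[1,[0.6,-3.4,0],[0,0,0.01]],[1,[0.6,-3.4,0],[0,0,0.01]],[1,[0.6,-3.4,0],[0,0,0.01]],[1,[0.6,-3.4,0],[0,0,0]],[1,[0.6,-3.4,0],[0,0,0]],[1,[0.6,-3.4,0],[0,0,0]]]'
python3 -m crank '[[1,[0.6,-3.4,0],[0,0,0]],[1,[0.6,-3.4,0],[0,0,0]],[1,[0.6,-3.4,0],[0,0,0]],[1,[0.6,-3.4,0],[0,0,0]],[1,[0.5,-3.4,0],[0,0,0]],[1,[0.3,-2.5,0],[0,0,0]],[1,[0,-1.6,0],[0,0,0]],[1,[0,-0.5,0],[0,0,0]],[1,[0,0,-2],[0,0,0]],[1,[0,0,-3],[0,0,0]],[1,[0,0,-2],[0,0,0]],[1,[0,0,0],[0,0,0]]]'
python3 - <<'E'
from h import *
tool()
p=cam('wrist'); find(p,'carrier',n=1); find(p,'carrier_handle',n=1); find(p,'tab_hole',n=1);find(p,'tub',n=1)
p=cam('scene'); find(p,'carrier',n=1);find(p,'carrier_handle',n=1); find(p,'tab_hole',n=1);find(p,'tub',n=1)
p=cam('top'); find(p,'carrier',n=1);find(p,'carrier_handle',n=1); find(p,'tab_hole',n=1);find(p,'tub',n=1)
E
```

```text
clock: 24.03
position: [0.4535, -0.0946, 0.2014]
ee_rot: [-0.497, 0.503, 0.497, 0.503]
ft_force: [0.9, -0.3, -3.6]
grip_width: 0.071
clock: 25.03
position: [0.4836, -0.3059, 0.1273]
ee_rot: [-0.495, 0.503, 0.5, 0.502]
ft_force: [-0.4, 1.0, -4.0]
grip_width: 0.072
pos [ 0.4836 -0.3059  0.1273] f [-0.4  1.  -4. ] grip 0.072 t 25.03 x-axis [-0.006  0.003 -1.   ] jaw yaw deg 89.4 j [-0.17  0.34  0.79  1.72 -0.25  1.2   2.26]
carrier call 0.85 [ 0.4779 -0.3086  0.0862] [253. 200.]
carrier_handle call 0.6 [ 0.483  -0.3077  0.1577] [255. 259.]
tab_hole call 0.67 [ 0.5791 -0.3058  0.0824] [259. 317.]
tub call 0.38 [ 6.174e-01 -4.806e-01 -1.000e-04] [ 97. 296.]
carrier call 0.95 [ 0.4874 -0.3117  0.0884] [196. 147.]
carrier_handle call 0.93 [ 0.485  -0.3086  0.166 ] [194. 135.]
tab_hole call 0.83 [ 0.5804 -0.3045  0.0942] [187. 165.]
tub call 0.75 [ 0.4997 -0.2822  0.0006] [204. 165.]
carrier call 0.75 [ 0.483  -0.3032  0.0911] [354. 222.]
carrier_handle call 0.74 [ 0.483  -0.3074  0.1621] [362. 219.]
tab_hole call 0.56 [ 0.5835 -0.3082  0.0907] [350. 189.]
tub call 0.88 [ 0.4982 -0.2777  0.0017] [338. 222.]
```

```bash
python3 -m crank '[[1,[0,1,0],[0,0,0]],[1,[0.1,1.7,0],[0,0,0]],[1,[0,0,0],[0,0,0]],[1,[0,0,-2],[0,0,0]],[1,[0,0,-2.5],[0,0,0]],[1,[0,0,-1.5],[0,0,0]],[1,[0,0,-0.8],[0,0,0]],[1,[0,0,0],[0,0,0]],[1,[0,0,0],[0,0,0]]]'
```

```text
clock: 26.53
position: [0.4871, -0.2811, 0.0637]
ee_rot: [-0.497, 0.503, 0.497, 0.503]
ft_force: [-0.3, -0.1, -2.9]
grip_width: 0.072
```

```bash
python3 -m crank '[[1,[0,0,-0.5],[0,0,0]],[1,[0,0,-0.4],[0,0,0]],[1,[0,0,-0.3],[0,0,0]],[1,[0,0,-0.2],[0,0,0]],[1,[0,0,0],[0,0,0]],[1,[0,0,0],[0,0,0]]]'
python3 -m crank '[[1,[0,0,-0.1],[0,0,0]],[1,[0,0,-0.1],[0,0,0]],[1,[0,0,0],[0,0,0]],[1,[0,0,0],[0,0,0]]]'
```

```text
clock: 27.03
position: [0.4869, -0.2811, 0.0493]
ee_rot: [-0.497, 0.503, 0.497, 0.503]
ft_force: [-0.3, 0.0, -3.4]
grip_width: 0.072
clock: 27.37
position: [0.4872, -0.2813, 0.048]
ee_rot: [-0.497, 0.503, 0.497, 0.503]
ft_force: [-3.5, 1.5, 6.3]
grip_width: 0.07
```

```bash
python3 -m crank '[[0,[0,0,0.1],[0,0,0]],[0,[0,0,0],[0,0,0]],[0,[0,0,0],[0,0,0]],[0,[0,0,0],[0,0,0]],[0,[0,0,2],[0,0,0]],[0,[0,0,3.5],[0,0,0]],[0,[0,0,3.5],[0,0,0]],[0,[0,0,3.5],[0,0,0]],[0,[0,0,3],[0,0,-0.12]],[0,[-0.9,2.6,0],[0,0,-0.12]],[0,[-0.9,2.6,0],[0,0,-0.12]],[0,[-0.9,2.6,0],[0,0,-0.12]]]'
python3 -m crank '[[0,[-0.9,2.6,0],[0,0,-0.12]],[0,[-0.9,2.6,0],[0,0,-0.12]],[0,[-0.9,2.6,0],[0,0,-0.12]],[0,[-0.9,2.6,0],[0,0,-0.12]],[0,[-0.9,2.6,0],[0,0,-0.12]],[0,[0,0,0],[0,0,-0.12]],[0,[0,0,0],[0,0,-0.12]],[0,[0,0,0],[0,0,-0.12]],[0,[0,0,0],[0,0,-0.12]],[0,[0,0,0],[0,0,0]],[0,[0,0,0],[0,0,0]]]'
cat > look.py <<'E'
from h import *
tool()
for c in ['wrist','scene','top']:
    p=cam(c); print(c)
    for t in ['carrier','carrier_handle','tab_hole','tub']: find(p,t,n=1)
    for d in mark_of('jar1',p):
        X=w(p,d['location'])
        if abs(X[1])<.15 and .35<X[0]<.6 or X[1]<-.15: print('jar',round(d['conf'],2),X.round(4),px(p,X).round())
    if c=='wrist': save(p,'w_'+str(round(float(telemetry.get_obs()['clock']),1)),s=1.5)
E
python3 look.py
```

```text
clock: 28.37
position: [0.4616, -0.2077, 0.2036]
ee_rot: [-0.369, 0.603, 0.369, 0.603]
ft_force: [-0.7, 0.9, -0.4]
grip_width: 1.003
clock: 29.28
position: [0.4213, -0.0904, 0.2034]
ee_rot: [-0.029, 0.706, 0.03, 0.707]
ft_force: [-0.5, -0.3, 1.0]
grip_width: 1.002
pos [ 0.4213 -0.0904  0.2034] f [-0.5 -0.3  1. ] grip 1.002 t 29.28 x-axis [ 0.     0.001 -1.   ] jaw yaw deg 4.8 j [-0.53 -0.17  0.58  1.95  0.09  1.33  0.11]
wrist
carrier call 0.75 [ 0.4819 -0.2847  0.0094] [290. 305.]
carrier_handle call 0.58 [ 0.4834 -0.2836  0.0779] [297. 343.]
tab_hole call 0.73 [ 0.4853 -0.2827  0.0791] [299. 343.]
jar 0.79 [ 0.5122 -0.0746 -0.004 ] [336. 148.]
jar 0.78 [ 0.4156 -0.077  -0.0033] [252. 144.]
jar 0.74 [0.4164 0.0725 0.0025] [265.  -3.]
jar 0.66 [0.5268 0.0679 0.0011] [372.  13.]
scene
carrier call 0.75 [ 0.4868 -0.2846  0.002 ] [205. 162.]
carrier_handle call 0.59 [ 0.4838 -0.2811  0.0812] [204. 150.]
tab_hole call 0.65 [ 0.5811 -0.2777  0.0098] [196. 179.]
jar 0.77 [ 5.309e-01  6.830e-02 -2.000e-04] [281. 199.]
jar 0.64 [ 0.5087 -0.0746  0.0018] [250. 182.]
jar 0.6 [ 0.4132  0.0692 -0.0032] [292. 176.]
jar 0.59 [ 0.4179 -0.0745  0.0025] [259. 165.]
jar 0.57 [ 0.4753 -0.0048  0.0051] [269. 181.]
top
carrier call 0.79 [ 0.4864 -0.2814  0.0047] [340. 225.]
carrier_handle call 0.94 [ 0.4807 -0.2789  0.0808] [345. 224.]
tab_hole call 0.79 [ 0.5814 -0.2809  0.0055] [335. 196.]
jar 0.77 [ 0.405   0.0763 -0.0032] [232. 265.]
jar 0.74 [ 0.5121 -0.0778 -0.0015] [276. 225.]
jar 0.7 [ 4.128e-01 -6.810e-02 -3.000e-04] [277. 256.]
jar 0.6 [ 0.53    0.0666 -0.0008] [231. 225.]
```

```bash
python3 -m crank '[[0,[-0.6,1.65,0],[0,0,-0.08]],[0,[0,0,-3.5],[0,0,0]],[0,[0,0,-3.5],[0,0,0]],[0,[0,0,-3.5],[0,0,0]],[0,[0,0,-3.5],[0,0,0]],[0,[0,0,-2.5],[0,0,0]],[0,[0,0,-1.8],[0,0,0]],[0,[0,0,0],[0,0,0]],[0,[0,0,0],[0,0,0]]]'
python3 -c "
from h import *
tool()"
```

```text
clock: 30.93
position: [0.4149, -0.074, 0.0202]
ee_rot: [-0.0, 0.708, 0.0, 0.707]
ft_force: [-0.1, -0.3, 0.7]
grip_width: 0.998
pos [ 0.4149 -0.074   0.0202] f [-0.1 -0.3  0.7] grip 0.998 t 30.93 x-axis [-0.001  0.    -1.   ] jaw yaw deg 0.1 j [-0.53  0.08  0.62  2.19 -0.06  0.89  0.13]
```

```bash
python3 -m crank '[[0,[0,0,-1],[0,0,0]],[0,[0,0,0],[0,0,0]],[1,[0,0,0],[0,0,0]],[1,[0,0,0],[0,0,0]],[1,[0,0,0],[0,0,0]],[1,[0,0,0],[0,0,0]],[1,[0,0,0],[0,0,0]],[1,[0,0,0],[0,0,0]]]' 50
python3 -m crank '[[1,[0,0,0.5],[0,0,0]],[1,[0,0,2],[0,0,0]],[1,[0,0,3.5],[0,0,0]],[1,[0,0,3.5],[0,0,0]],[1,[0,0,3],[0,0,0]],[1,[0,0,0],[0,0,0]]]'
python3 look.py | grep -A6 -E 'pos|wrist|scene' | grep -E 'pos|jar'; ls pics
```

```text
clock: 31.6
position: [0.416, -0.0736, 0.0115]
ee_rot: [0.0, 0.707, 0.001, 0.708]
ft_force: [-4.5, 0.2, 14.0]
grip_width: 0.565
clock: 32.1
position: [0.4184, -0.074, 0.141]
ee_rot: [0.001, 0.704, 0.001, 0.71]
ft_force: [1.5, 0.6, -0.7]
grip_width: 0.562
pos [ 0.4184 -0.074   0.141 ] f [ 1.5  0.6 -0.7] grip 0.562 t 32.1 x-axis [ 0.009  0.003 -1.   ] jaw yaw deg 0.0 j [-0.55 -0.13  0.59  2.06  0.08  1.18  0.01]
jar 0.98 [0.4169 0.0691 0.0018] [253.   6.]
jar 0.89 [ 0.4196 -0.0785  0.1284] [258. 230.]
jar 0.75 [ 0.5279  0.069  -0.0017] [382.   9.]
jar 0.71 [ 0.5107 -0.0741 -0.0016] [349. 170.]
jar 0.73 [ 0.5096 -0.0751  0.0027] [250. 182.]
jar 0.62 [ 0.4151 -0.0756  0.1241] [258. 146.]
jar 0.57 [ 0.4109  0.0688 -0.0025] [292. 175.]
s2.png
s3.png
s4.png
scene0.png
scene0c.png
top0.png
top0c.png
w1.png
w2.png
w3.png
w3c.png
w4.png
w5.png
w_29.6.png
w_32.4.png
```

```bash
python3 -m crank '[[1,[0.2,-1.5,0],[0,0,0]],[1,[0.2,-3,0],[0,0,0]],[1,[0.3,-3.2,0],[0,0,0]],[1,[0.3,-3.2,0],[0,0,0]],[1,[0.3,-3.2,0],[0,0,0]],[1,[0.3,-3.2,0],[0,0,0]],[1,[0.3,-3.2,0],[0,0,0]],[1,[0.3,-2.8,0],[0,0,0]],[1,[0,-1.5,0],[0,0,0]],[1,[0,0,0],[0,0,0]],[1,[0,0,-3],[0,0,0]],[1,[0,0,0],[0,0,0]]]'
python3 -c "
from h import *
tool()
p=cam('wrist'); find(p,'jar1',n=2); find(p,'carrier_handle',n=1); find(p,'carrier',n=1)
save(p,'wj1',s=1.5)"
```

```text
clock: 34.0
position: [0.4356, -0.3199, 0.1016]
ee_rot: [0.001, 0.709, 0.002, 0.706]
ft_force: [-0.8, 1.1, -3.3]
grip_width: 0.557
pos [ 0.4356 -0.3199  0.1016] f [-0.8  1.1 -3.3] grip 0.557 t 34.0 x-axis [-0.005  0.003 -1.   ] jaw yaw deg 0.1 j [-0.19  0.3   0.87  1.84 -0.25  1.13  0.77]
jar1 call 0.75 [ 0.4351 -0.3237  0.0873] [255. 228.]
carrier_handle call 0.67 [ 0.4825 -0.2826  0.0784] [333. 160.]
carrier call 0.61 [ 0.4824 -0.2867  0.0098] [315. 146.]
```

View pics/wj1.png

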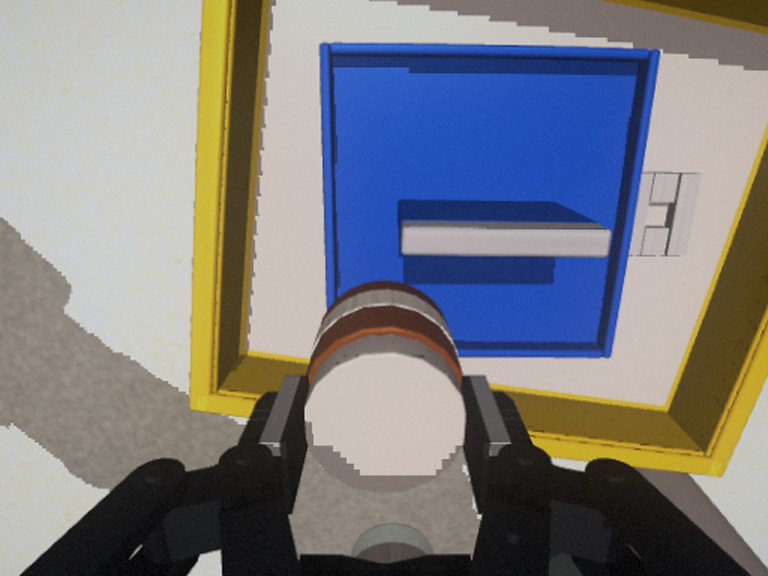

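```bash
python3 -c "
from h import *
p=cam('wrist')
for n,u,z in [('TLnear',(321,44),.024),('TR',(658,51),.024),('BR',(609,356),.024),('bar l',(402,222),.084),('bar r',(610,228),.084)]: print(n,ray(p,np.array(u)/1.5,z).round(4))"
```

```text
TLnear [ 0.4084 -0.2039  0.024 ]
TR [ 0.5682 -0.2055  0.024 ]
BR [ 0.5669 -0.3656  0.024 ]
bar l [ 0.445  -0.2766  0.084 ]
bar r [ 0.5289 -0.2788  0.084 ]
```

```bash
python3 -m crank '[[1,[0.6,-0.3,0],[0,0,0]],[1,[0,0,-2],[0,0,0]],[1,[0,0,-2.5],[0,0,0]],[1,[0,0,-1.5],[0,0,0]],[1,[0,0,-0.7],[0,0,0]],[1,[0,0,0],[0,0,0]],[1,[0,0,0],[0,0,0]]]'
```

```text
clock: 34.83
position: [0.4438, -0.3252, 0.0391]
ee_rot: [-0.0, 0.707, 0.001, 0.707]
ft_force: [1.0, 0.3, -1.8]
grip_width: 0.562
```

```bash
python3 -m crank '[[1,[0,0,-0.4],[0,0,0]],[1,[0,0,-0.3],[0,0,0]],[1,[0,0,-0.15],[0,0,0]],[1,[0,0,0],[0,0,0]],[1,[0,0,0],[0,0,0]]]'
```

```text
clock: 35.25
position: [0.4434, -0.3248, 0.03]
ee_rot: [-0.0, 0.707, 0.001, 0.707]
ft_force: [-0.9, 0.1, -1.2]
grip_width: 0.557
```

```bash
python3 -m crank '[[1,[0,0,-0.3],[0,0,0]],[1,[0,0,-0.2],[0,0,0]],[1,[0,0,0],[0,0,0]],[1,[0,0,0],[0,0,0]]]'
```

```text
clock: 35.58
position: [0.4432, -0.3247, 0.0247]
ee_rot: [0.0, 0.707, 0.001, 0.707]
ft_force: [0.1, 0.0, -1.3]
grip_width: 0.564
```

```bash
python3 -m crank '[[1,[0,0,-0.15],[0,0,0]],[1,[0,0,-0.1],[0,0,0]],[1,[0,0,0],[0,0,0]],[1,[0,0,0],[0,0,0]]]'
```

```text
clock: 35.92
position: [0.4434, -0.325, 0.0227]
ee_rot: [0.0, 0.707, 0.001, 0.707]
ft_force: [-1.7, 2.0, 5.3]
grip_width: 0.561
```

```bash
python3 -m crank '[[0.25,[0,0,0],[0,0,0]],[0.25,[0,0,0],[0,0,0]],[0.25,[0,0,0],[0,0,0]],[0.25,[0,0,2],[0,0,0]],[0.25,[0,0,3.5],[0,0,0]],[0.25,[0,0,3.5],[0,0,0]],[0.25,[0,0,3.5],[0,0,0]],[0,[0,0,2],[0,0,0]],[0,[0.8,3,0],[0,0,0]],[0,[0.8,3,0],[0,0,0]],[0,[0.8,3,0],[0,0,0]],[0,[0.8,3,0],[0,0,0]]]'
python3 -m crank '[[0,[0.8,3,0],[0,0,0]],[0,[0.8,3,0],[0,0,0]],[0,[0.8,3,0],[0,0,0]],[0,[0.8,3,0],[0,0,0]],[0,[0,0,0],[0,0,0]],[0,[0,0,0],[0,0,0]]]'
python3 look.py | grep -vE 'tab|tub'
```

```text
clock: 36.92
position: [0.4756, -0.2034, 0.1675]
ee_rot: [0.0, 0.707, 0.001, 0.707]
ft_force: [1.1, -0.1, -0.5]
grip_width: 0.999
clock: 37.42
position: [0.5077, -0.083, 0.1671]
ee_rot: [-0.001, 0.707, 0.002, 0.707]
ft_force: [-0.6, -0.4, 0.7]
grip_width: 1.004
pos [ 0.5077 -0.083   0.1671] f [-0.6 -0.4  0.7] grip 1.004 t 37.42 x-axis [ 0.     0.001 -1.   ] jaw yaw deg 0.3 j [-0.61  0.11  0.74  1.83 -0.08  1.24  0.16]
wrist
carrier call 0.95 [ 0.4844 -0.2818  0.0106] [237. 325.]
carrier_handle call 0.62 [ 0.4862 -0.2812  0.0787] [235. 370.]
jar 0.92 [ 0.512  -0.0757 -0.0047] [260. 156.]
jar 0.9 [ 5.291e-01  6.820e-02 -4.000e-04] [280.   3.]
jar 0.59 [ 4.17e-01  6.72e-02 -3.00e-04] [158.   4.]
jar 0.58 [ 0.4439 -0.3288  0.008 ] [206. 353.]
scene
carrier call 0.98 [ 0.4888 -0.2849  0.0016] [205. 162.]
carrier_handle call 0.77 [ 0.4833 -0.2825  0.0766] [204. 150.]
jar 0.76 [5.294e-01 6.790e-02 2.000e-04] [281. 198.]
jar 0.75 [0.4147 0.0693 0.0005] [292. 175.]
jar 0.74 [ 0.442  -0.3274  0.014 ] [200. 149.]
jar 0.67 [ 0.5102 -0.073   0.002 ] [250. 183.]
top
carrier call 0.81 [ 0.4876 -0.2809  0.0048] [340. 225.]
carrier_handle call 0.79 [ 0.4823 -0.2776  0.0784] [345. 224.]
jar 0.77 [0.5309 0.0695 0.001 ] [230. 225.]
jar 0.64 [ 0.4095  0.076  -0.0021] [232. 263.]
jar 0.58 [ 0.4412 -0.3232  0.0076] [356. 238.]
```

```bash
python3 -m crank '[[0,[0.35,0.8,0],[0,0,0]],[0,[0,0,-3.5],[0,0,0]],[0,[0,0,-3.5],[0,0,0]],[0,[0,0,-3.5],[0,0,0]],[0,[0,0,-3],[0,0,0]],[0,[0,0,-2],[0,0,0]],[0,[0,0,0],[0,0,0]],[1,[0,0,0],[0,0,0]],[1,[0,0,0],[0,0,0]],[1,[0,0,0],[0,0,0]],[1,[0,0,0],[0,0,0]],[1,[0,0,0],[0,0,0]]]' 50
python3 -m crank '[[1,[0,0,0],[0,0,0]],[1,[0,0,0.5],[0,0,0]],[1,[0,0,2],[0,0,0]],[1,[0,0,3.5],[0,0,0]],[1,[0,0,3.5],[0,0,0]],[1,[0,0,3.5],[0,0,0]],[1,[0,0,0],[0,0,0]]]'
```

```text
clock: 39.32
position: [0.5122, -0.0767, 0.0143]
ee_rot: [0.0, 0.706, 0.001, 0.708]
ft_force: [-3.1, 0.0, 8.7]
grip_width: 0.555
clock: 39.9
position: [0.5144, -0.0775, 0.1495]
ee_rot: [0.001, 0.703, 0.001, 0.711]
ft_force: [1.4, -0.0, -0.4]
grip_width: 0.562
```

```bash
python3 -m crank '[[1,[0.2,-1.5,0],[0,0,0]],[1,[0.2,-3,0],[0,0,0]],[1,[0.2,-3.2,0],[0,0,0]],[1,[0.2,-3.2,0],[0,0,0]],[1,[0.2,-3.2,0],[0,0,0]],[1,[0.2,-3.2,0],[0,0,0]],[1,[0.2,-3.2,0],[0,0,0]],[1,[0.2,-2.8,0],[0,0,0]],[1,[0,-1.3,0],[0,0,0]],[1,[0,0,0],[0,0,0]],[1,[0,0,-3],[0,0,0]],[1,[0,0,0],[0,0,0]]]'
python3 -c "
from h import *
tool()
p=cam('wrist'); find(p,'jar1',n=3); find(p,'carrier_handle',n=1)"
```

```text
clock: 40.9
position: [0.5253, -0.3207, 0.1086]
ee_rot: [0.001, 0.709, 0.002, 0.706]
ft_force: [-0.2, 1.0, -4.2]
grip_width: 0.558
pos [ 0.5253 -0.3207  0.1086] f [-0.2  1.  -4.2] grip 0.558 t 40.9 x-axis [-0.004  0.004 -1.   ] jaw yaw deg 0.1 j [-0.14  0.47  0.8   1.63 -0.36  1.2   0.75]
jar1 call 0.84 [ 0.4306 -0.331   0.0094] [148. 194.]
jar1 call 0.79 [ 0.5236 -0.3146  0.0899] [254. 211.]
carrier_handle call 0.85 [ 0.4835 -0.2848  0.0795] [190. 160.]
```

```bash
python3 -m crank '[[1,[0.3,-0.3,0],[0,0,0]],[1,[0,0,-2],[0,0,0]],[1,[0,0,-2.5],[0,0,0]],[1,[0,0,-1.7],[0,0,0]],[1,[0,0,-1],[0,0,0]],[1,[0,0,-0.4],[0,0,0]],[1,[0,0,0],[0,0,0]],[1,[0,0,0],[0,0,0]]]'
```

```text
clock: 41.72
position: [0.5306, -0.3262, 0.0376]
ee_rot: [-0.0, 0.706, 0.001, 0.708]
ft_force: [0.2, -0.6, -1.2]
grip_width: 0.555
```

```bash
python3 -m crank '[[1,[0,0,-0.2],[0,0,0]],[1,[0,0,-0.15],[0,0,0]],[1,[0,0,0],[0,0,0]],[1,[0,0,0],[0,0,0]]]'
```

```text
clock: 42.05
position: [0.53, -0.3257, 0.0331]
ee_rot: [-0.0, 0.707, 0.001, 0.707]
ft_force: [-0.3, 0.2, -2.3]
grip_width: 0.558
```

```bash
python3 -m crank '[[1,[0,0,-0.3],[0,0,0]],[1,[0,0,-0.25],[0,0,0]],[1,[0,0,-0.1],[0,0,0]],[1,[0,0,0],[0,0,0]],[1,[0,0,0],[0,0,0]]]'
```

```text
clock: 42.47
position: [0.5298, -0.3257, 0.0262]
ee_rot: [-0.0, 0.707, 0.001, 0.707]
ft_force: [0.3, 0.3, -3.0]
grip_width: 0.558
```

```bash
python3 -m crank '[[1,[0,0,-0.15],[0,0,0]],[1,[0,0,0],[0,0,0]],[1,[0,0,0],[0,0,0]]]'
```

```text
clock: 42.72
position: [0.53, -0.3262, 0.0256]
ee_rot: [-0.0, 0.707, 0.001, 0.707]
ft_force: [-2.5, 1.6, 5.2]
grip_width: 0.558
```

```bash
python3 -m crank '[[0.25,[0,0,0],[0,0,0]],[0.25,[0,0,0],[0,0,0]],[0.25,[0,0,0],[0,0,0]],[0.25,[0,0,2],[0,0,0]],[0.25,[0,0,3.5],[0,0,0]],[0.25,[0,0,3.5],[0,0,0]],[0.25,[0,0,3.5],[0,0,0]],[0,[0,0,2],[0,0,0]],[0,[0,3.2,0],[0,0,0]],[0,[0,3.2,0],[0,0,0]],[0,[0,3.2,0],[0,0,0]],[0,[0,3.2,0],[0,0,0]]]'
python3 -m crank '[[0,[0,3.2,0],[0,0,0]],[0,[0,3.2,0],[0,0,0]],[0,[0,3.2,0],[0,0,0]],[0,[0,3.2,0],[0,0,0]],[0,[0,3.2,0],[0,0,0]],[0,[0,3.2,0],[0,0,0]],[0,[0,3.2,0],[0,0,0]],[0,[0,3.2,0],[0,0,0]],[0,[0,0,0],[0,0,0]],[0,[0,0,0],[0,0,0]]]'
python3 look.py | grep -vE 'tab|tub'
```

```text
clock: 43.72
position: [0.5297, -0.1965, 0.1698]
ee_rot: [0.0, 0.707, 0.001, 0.707]
ft_force: [1.4, 0.4, 0.1]
grip_width: 0.996
clock: 44.55
position: [0.5297, 0.0603, 0.1697]
ee_rot: [-0.001, 0.707, 0.002, 0.707]
ft_force: [-0.9, -0.7, -0.0]
grip_width: 1.002
pos [0.5297 0.0603 0.1697] f [-0.9 -0.7 -0. ] grip 1.002 t 44.55 x-axis [ 0.     0.001 -1.   ] jaw yaw deg 0.3 j [-0.82  0.16  0.69  1.77 -0.11  1.25 -0.1 ]
wrist
jar 0.96 [5.288e-01 7.010e-02 2.000e-04] [255. 154.]
jar 0.75 [ 0.4749 -0.0029  0.0022] [207. 219.]
jar 0.69 [0.4164 0.0676 0.0027] [148. 157.]
scene
carrier call 0.95 [ 0.4866 -0.2884  0.0027] [204. 161.]
carrier_handle call 0.95 [ 0.4831 -0.284   0.0816] [203. 150.]
jar 0.69 [ 0.5289 -0.3238  0.0138] [191. 165.]
jar 0.62 [ 0.4358 -0.3281  0.011 ] [201. 148.]
jar 0.53 [0.5296 0.0685 0.0008] [282. 198.]
top
carrier call 0.84 [ 0.4869 -0.2801  0.0065] [340. 225.]
carrier_handle call 0.97 [ 0.4819 -0.2784  0.0768] [345. 224.]
jar 0.56 [ 0.5309 -0.3239  0.0096] [351. 210.]
```

```bash
python3 -m crank '[[0,[0,0.85,0],[0,0,0]],[0,[0,0,-3.5],[0,0,0]],[0,[0,0,-3.5],[0,0,0]],[0,[0,0,-3.5],[0,0,0]],[0,[0,0,-3],[0,0,0]],[0,[0,0,-2.2],[0,0,0]],[0,[0,0,0],[0,0,0]],[1,[0,0,0],[0,0,0]],[1,[0,0,0],[0,0,0]],[1,[0,0,0],[0,0,0]],[1,[0,0,0],[0,0,0]],[1,[0,0,0],[0,0,0]]]' 50
python3 -m crank '[[1,[0,0,0],[0,0,0]],[1,[0,0,0.5],[0,0,0]],[1,[0,0,2],[0,0,0]],[1,[0,0,3.5],[0,0,0]],[1,[0,0,3.5],[0,0,0]],[1,[0,0,3.5],[0,0,0]],[1,[0,0,0],[0,0,0]]]'
```

```text
clock: 46.45
position: [0.5312, 0.0673, 0.015]
ee_rot: [0.001, 0.706, 0.001, 0.708]
ft_force: [-2.8, -0.0, 8.6]
grip_width: 0.564
clock: 47.03
position: [0.5336, 0.067, 0.1504]
ee_rot: [0.002, 0.703, 0.002, 0.711]
ft_force: [1.5, 1.0, -1.2]
grip_width: 0.559
```

```bash
python3 -m crank '[[1,[-0.1,-1.5,0],[0,0,0]],[1,[0,-3,0],[0,0,0]],[1,[0,-3.4,0],[0,0,0]],[1,[0,-3.4,0],[0,0,0]],[1,[0,-3.4,0],[0,0,0]],[1,[0,-3.4,0],[0,0,0]],[1,[0,-3.4,0],[0,0,0]],[1,[0,-3.4,0],[0,0,0]],[1,[0,-3.1,0],[0,0,0]],[1,[0,-2,0],[0,0,0]],[1,[0,-1,0],[0,0,0]],[1,[0,0,0],[0,0,0]]]'
python3 -m crank '[[1,[0,0,-3],[0,0,0]],[1,[0,0,-1],[0,0,0]],[1,[0,0,0],[0,0,0]],[1,[0,0,0],[0,0,0]]]'
python3 -c "
from h import *
tool()
p=cam('wrist'); find(p,'jar1',n=4); find(p,'carrier_handle',n=1); save(p,'wj3',s=1.5)"
```

```text
clock: 48.03
position: [0.5283, -0.2456, 0.1434]
ee_rot: [0.001, 0.707, -0.001, 0.707]
ft_force: [0.5, 0.3, -1.5]
grip_width: 0.557
clock: 48.37
position: [0.5289, -0.2417, 0.1028]
ee_rot: [-0.0, 0.707, 0.002, 0.707]
ft_force: [0.8, -0.1, -0.2]
grip_width: 0.555
pos [ 0.5289 -0.2417  0.1028] f [ 0.8 -0.1 -0.2] grip 0.555 t 48.37 x-axis [-0.001  0.002 -1.   ] jaw yaw deg 0.2 j [-0.31  0.39  0.82  1.73 -0.31  1.15  0.6 ]
jar1 call 0.9 [ 0.5285 -0.2407  0.0891] [255. 221.]
jar1 call 0.65 [ 0.4326 -0.3316  0.0076] [153. 275.]
carrier_handle call 0.83 [ 0.4811 -0.2833  0.0759] [187. 270.]
```

View pics/wj3.png

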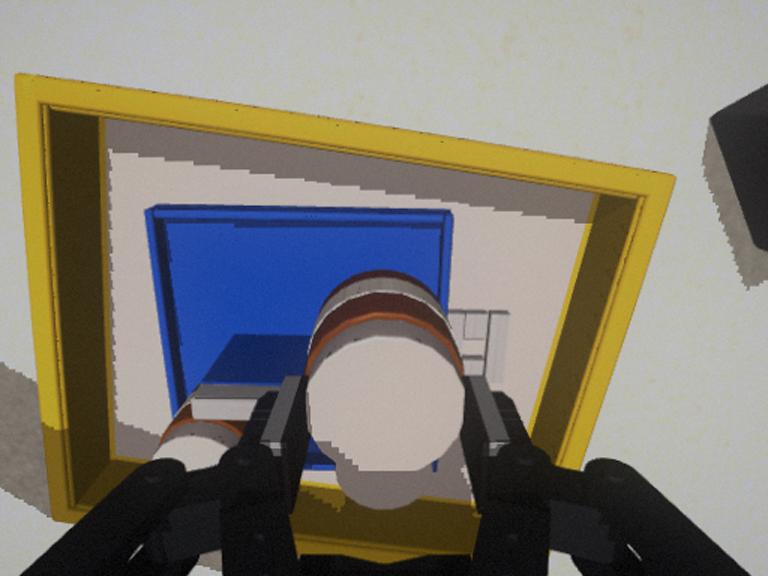

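```bash
python3 -c "
from h import *
p=cam('wrist')
for u in [(147,208),(452,212)]: print(ray(p,np.array(u)/1.5,.024).round(4))"
python3 -m crank '[[1,[0,0,-2],[0,0,0]],[1,[0,0,-2.5],[0,0,0]],[1,[0,0,-1.5],[0,0,0]],[1,[0,0,-0.6],[0,0,0]],[1,[0,0,0],[0,0,0]],[1,[0,0,0],[0,0,0]]]'
```

```text
[ 0.4081 -0.2017  0.024 ]
[ 0.5644 -0.2042  0.024 ]
clock: 49.07
position: [0.5293, -0.2435, 0.0377]
ee_rot: [-0.0, 0.707, 0.001, 0.707]
ft_force: [1.0, -0.2, -1.0]
grip_width: 0.554
```

```bash
python3 -m crank '[[1,[-0.2,0,-0.4],[0,0,0]],[1,[0,0,-0.3],[0,0,0]],[1,[0,0,-0.2],[0,0,0]],[1,[0,0,0],[0,0,0]],[1,[0,0,0],[0,0,0]]]'
```

```text
clock: 49.48
position: [0.5269, -0.2432, 0.0279]
ee_rot: [-0.0, 0.707, 0.001, 0.707]
ft_force: [-0.2, -0.1, -1.0]
grip_width: 0.558
```

```bash
python3 -m crank '[[1,[0,0,-0.15],[0,0,0]],[1,[0,0,-0.1],[0,0,0]],[1,[0,0,0],[0,0,0]],[1,[0,0,0],[0,0,0]]]'
```

```text
clock: 49.82
position: [0.5271, -0.2437, 0.0261]
ee_rot: [0.0, 0.707, 0.001, 0.708]
ft_force: [-2.8, 1.1, 7.9]
grip_width: 0.556
```

```bash
python3 -m crank '[[0.25,[0,0,0],[0,0,0]],[0.25,[0,0,0],[0,0,0]],[0.25,[0,0,0],[0,0,0]],[0.25,[0,0,2],[0,0,0]],[0.25,[0,0,3.5],[0,0,0]],[0.25,[0,0,3.5],[0,0,0]],[0.25,[0,0,3.5],[0,0,0]],[0,[0,0,2],[0,0,0]],[0,[-1,2.8,0],[0,0,0]],[0,[-1,2.8,0],[0,0,0]],[0,[-1,2.8,0],[0,0,0]],[0,[-1,2.8,0],[0,0,0]]]'
python3 -m crank '[[0,[-1,2.8,0],[0,0,0]],[0,[-1,2.8,0],[0,0,0]],[0,[-1,2.8,0],[0,0,0]],[0,[-1,2.8,0],[0,0,0]],[0,[-1,2.8,0],[0,0,0]],[0,[-1,2.8,0],[0,0,0]],[0,[-1,2.4,0],[0,0,0]],[0,[0,0,0],[0,0,0]],[0,[0,0,0],[0,0,0]]]'
python3 look.py | grep -vE 'tab|tub'
```

```text
clock: 50.82
position: [0.4862, -0.1302, 0.1701]
ee_rot: [-0.0, 0.707, 0.001, 0.707]
ft_force: [0.7, 0.4, -0.4]
grip_width: 0.997
clock: 51.57
position: [0.4166, 0.0617, 0.1703]
ee_rot: [-0.001, 0.707, 0.002, 0.707]
ft_force: [0.7, -0.7, -0.9]
grip_width: 0.997
pos [0.4166 0.0617 0.1703] f [ 0.7 -0.7 -0.9] grip 0.997 t 51.57 x-axis [ 0.001  0.001 -1.   ] jaw yaw deg 0.2 j [-0.84 -0.16  0.54  2.02  0.09  1.26 -0.33]
wrist
carrier call 0.7 [ 0.4734 -0.0047  0.0018] [307. 221.]
carrier_handle call 0.74 [0.6669 0.0357 0.0047] [485. 188.]
jar 0.78 [0.4173 0.0698 0.0008] [257. 155.]
scene
carrier call 0.56 [ 0.4883 -0.285   0.0042] [204. 162.]
carrier_handle call 0.79 [ 0.481  -0.2812  0.0801] [204. 150.]
jar 0.8 [0.4116 0.0726 0.002 ] [293. 175.]
jar 0.78 [ 0.5264 -0.243   0.0116] [209. 171.]
jar 0.77 [ 0.5274 -0.3239  0.0123] [191. 165.]
jar 0.5 [ 0.4352 -0.3285  0.0115] [200. 148.]
top
carrier call 0.55 [ 0.4877 -0.28    0.0089] [340. 225.]
carrier_handle call 0.84 [ 0.4815 -0.2785  0.0802] [345. 224.]
jar 0.61 [ 0.5316 -0.3244  0.0118] [352. 209.]
jar 0.56 [ 0.5833 -0.2819  0.006 ] [336. 196.]
jar 0.55 [ 0.4313 -0.3245  0.0084] [357. 241.]
```

```bash
python3 -m crank '[[0,[-0.1,0.9,0],[0,0,0]],[0,[0,0,-3.5],[0,0,0]],[0,[0,0,-3.5],[0,0,0]],[0,[0,0,-3.5],[0,0,0]],[0,[0,0,-3],[0,0,0]],[0,[0,0,-2.2],[0,0,0]],[0,[0,0,0],[0,0,0]],[1,[0,0,0],[0,0,0]],[1,[0,0,0],[0,0,0]],[1,[0,0,0],[0,0,0]],[1,[0,0,0],[0,0,0]],[1,[0,0,0],[0,0,0]]]' 50
python3 -m crank '[[1,[0,0,0],[0,0,0]],[1,[0,0,0.5],[0,0,0]],[1,[0,0,2],[0,0,0]],[1,[0,0,3.5],[0,0,0]],[1,[0,0,3.5],[0,0,0]],[1,[0,0,3.5],[0,0,0]],[1,[0,0,0],[0,0,0]],[1,[0,0,0],[0,0,0]]]'
```

```text
clock: 53.47
position: [0.417, 0.0705, 0.0152]
ee_rot: [0.001, 0.706, 0.002, 0.708]
ft_force: [-3.7, -0.2, 10.3]
grip_width: 0.557
clock: 54.13
position: [0.4172, 0.0703, 0.1457]
ee_rot: [0.001, 0.705, 0.002, 0.709]
ft_force: [0.2, 0.7, -3.0]
grip_width: 0.556
```

```bash
python3 -m crank '[[1,[0.2,-1.5,0],[0,0,0]],[1,[0.3,-3,0],[0,0,0]],[1,[0.3,-3.4,0],[0,0,0]],[1,[0.3,-3.4,0],[0,0,0]],[1,[0.3,-3.4,0],[0,0,0]],[1,[0.3,-3.4,0],[0,0,0]],[1,[0.3,-3.4,0],[0,0,0]],[1,[0.3,-3.4,0],[0,0,0]],[1,[0.3,-3.1,0],[0,0,0]],[1,[0,-2.2,0],[0,0,0]],[1,[0,-1,0],[0,0,0]],[1,[0,0,0],[0,0,0]]]'
python3 -m crank '[[1,[0,0,-3],[0,0,0]],[1,[0,0,-1],[0,0,0]],[1,[0,0,0],[0,0,0]],[1,[0,0,0],[0,0,0]]]'
python3 -c "
from h import *
tool()
p=cam('wrist'); find(p,'jar1',n=4); find(p,'carrier_handle',n=1); save(p,'wj4',s=1.5)"
```

```text
clock: 55.13
position: [0.4403, -0.2449, 0.1424]
ee_rot: [0.001, 0.708, -0.001, 0.706]
ft_force: [-0.3, -0.6, -1.7]
grip_width: 0.556
clock: 55.47
position: [0.4412, -0.2415, 0.103]
ee_rot: [-0.0, 0.708, 0.001, 0.706]
ft_force: [-0.2, 0.3, -2.2]
grip_width: 0.554
pos [ 0.4412 -0.2415  0.103 ] f [-0.2  0.3 -2.2] grip 0.554 t 55.47 x-axis [-0.002  0.001 -1.   ] jaw yaw deg 0.1 j [-0.49  0.21  1.    1.94 -0.19  1.1   0.6 ]
jar1 call 0.91 [ 0.5258 -0.2425  0.0118] [357. 187.]
jar1 call 0.83 [ 0.4438 -0.241   0.0903] [260. 223.]
jar1 call 0.67 [ 0.528  -0.3261  0.0088] [350. 271.]
carrier_handle call 0.74 [ 0.485  -0.2831  0.0779] [320. 271.]
```

View pics/wj4.png

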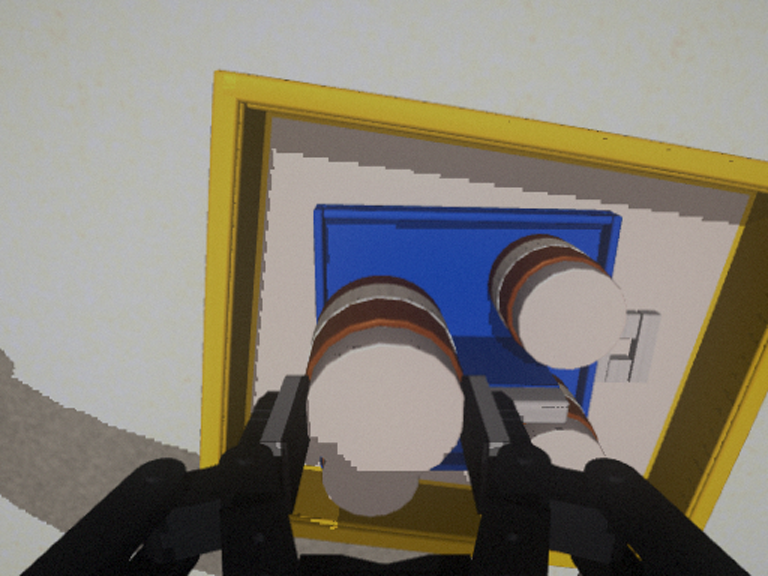

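```bash
python3 -m crank '[[1,[0.1,0,-2],[0,0,0]],[1,[0,0,-2.5],[0,0,0]],[1,[0,0,-1.5],[0,0,0]],[1,[0,0,-0.6],[0,0,0]],[1,[0,0,-0.4],[0,0,0]],[1,[0,0,-0.3],[0,0,0]],[1,[0,0,0],[0,0,0]],[1,[0,0,0],[0,0,0]]]'
```

```text
clock: 56.28
position: [0.4434, -0.2424, 0.0311]
ee_rot: [-0.0, 0.707, 0.001, 0.708]
ft_force: [0.1, -0.3, -1.7]
grip_width: 0.558
```

```bash
python3 -m crank '[[1,[0,0,-0.15],[0,0,0]],[1,[0,0,-0.1],[0,0,0]],[1,[0,0,0],[0,0,0]],[1,[0,0,0],[0,0,0]]]'
```

```text
clock: 56.62
position: [0.4429, -0.2422, 0.0279]
ee_rot: [-0.0, 0.707, 0.001, 0.707]
ft_force: [-1.1, 0.0, -2.4]
grip_width: 0.557
```

```bash
python3 -m crank '[[1,[0,0,-0.15],[0,0,0]],[1,[0,0,-0.1],[0,0,0]],[1,[0,0,0],[0,0,0]],[1,[0,0,0],[0,0,0]]]'
```

```text
clock: 56.95
position: [0.4431, -0.2428, 0.0263]
ee_rot: [0.0, 0.707, 0.001, 0.707]
ft_force: [-5.8, 1.9, 13.4]
grip_width: 0.553
```

```bash
python3 -m crank '[[0.25,[0,0,0],[0,0,0]],[0.25,[0,0,0],[0,0,0]],[0.25,[0,0,0],[0,0,0]],[0.25,[0,0,2],[0,0,0]],[0.25,[0,0,3.5],[0,0,0]],[0.25,[0,0,3.5],[0,0,0]],[0.25,[0,0,3.5],[0,0,0]],[0.25,[0,0,3.5],[0,0,0]],[0.4,[0.6,3.2,3],[0,0,0]],[0.4,[0.6,3.2,1],[0,0,0.08]],[0.4,[0.6,3.2,0],[0,0,0.08]],[0.4,[0.6,3.2,0],[0,0,0.08]]]'
python3 look.py | grep -vE 'tab|tub'
python3 -m crank '[[0.4,[0.6,3.2,0],[0,0,0.08]],[0.4,[0.6,3.2,0],[0,0,0.08]],[0.4,[0.6,3.2,0],[0,0,0.08]],[0.4,[0.6,3.2,0],[0,0,0.08]],[0.4,[0.6,3.2,0],[0,0,0.08]],[0.4,[0.6,3.2,0],[0,0,0.08]],[0.4,[0.6,3.2,0],[0,0,0.08]],[0.4,[0.6,3.2,0],[0,0,0.08]],[0.4,[0.6,3.2,0],[0,0,0.08]],[0.4,[0.7,3.2,0],[0,0,0.08]],[0.4,[0.7,3.2,0],[0,0,0.08]],[0.4,[0.7,3.2,0],[0,0,0]]]'
python3 -m crank '[[0.4,[0,0,0],[0,0,0]],[0.4,[0,0,0],[0,0,0]]]'
python3 - <<'E'
from h import *
tool()
p=cam('wrist'); find(p,'knob_grip',n=1); save(p,'wk',(100,60,420,340),2)
p=cam('scene'); find(p,'knob_grip',n=1)
E
```

```text
clock: 57.95
position: [0.4671, -0.1146, 0.2246]
ee_rot: [-0.086, 0.701, 0.087, 0.703]
ft_force: [1.5, -0.0, -0.7]
grip_width: 0.6
pos [ 0.4671 -0.1146  0.2246] f [ 1.5 -0.  -0.7] grip 0.6 t 57.95 x-axis [ 0.003  0.002 -1.   ] jaw yaw deg 14.0 j [-0.77 -0.07  0.9   1.82  0.05  1.36  0.36]
wrist
carrier call 0.58 [ 0.4815 -0.2854  0.014 ] [235. 279.]
carrier_handle call 0.63 [ 0.4836 -0.2842  0.0802] [234. 311.]
jar 0.76 [ 0.5268 -0.243   0.0152] [276. 260.]
jar 0.72 [ 0.5315 -0.3265  0.0081] [264. 309.]
jar 0.66 [ 0.4442 -0.2417  0.0094] [215. 243.]
jar 0.64 [ 0.4342 -0.3321  0.0076] [195. 298.]
scene
carrier call 0.77 [ 0.4862 -0.2836  0.0033] [205. 162.]
carrier_handle call 0.67 [ 0.4825 -0.2826  0.0814] [203. 150.]
jar 0.75 [ 0.4426 -0.2422  0.0118] [219. 155.]
jar 0.74 [ 0.5289 -0.2429  0.0128] [209. 171.]
jar 0.72 [ 0.5312 -0.3236  0.0165] [191. 165.]
jar 0.64 [ 0.4365 -0.3274  0.0143] [201. 148.]
top
jar 0.43 [ 0.4313 -0.325   0.0099] [357. 241.]
jar 0.41 [ 0.5314 -0.3236  0.0132] [352. 209.]
clock: 59.85
position: [0.5415, 0.2697, 0.2233]
ee_rot: [-0.377, 0.598, 0.378, 0.598]
ft_force: [1.0, -0.1, 0.7]
grip_width: 0.597
clock: 60.02
position: [0.541, 0.27, 0.2225]
ee_rot: [-0.377, 0.599, 0.377, 0.598]
ft_force: [0.5, -0.7, 0.3]
grip_width: 0.601
pos [0.541  0.27   0.2225] f [ 0.5 -0.7  0.3] grip 0.601 t 60.02 x-axis [-0.002 -0.001 -1.   ] jaw yaw deg 64.4 j [-1.02  0.3   0.61  1.51 -0.18  1.39  0.72]
knob_grip call 0.91 [0.5425 0.2648 0.1402] [252. 193.]
knob_grip call 0.52 [0.542  0.2703 0.143 ] [336. 199.]
```

View pics/wk.png

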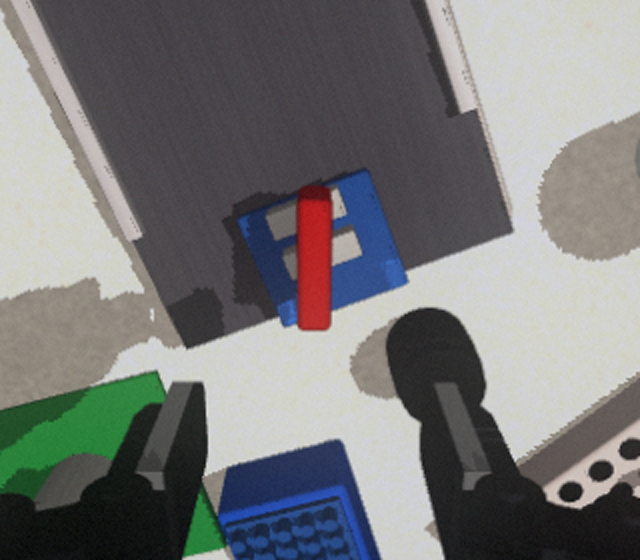

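```bash
python3 -m crank '[[0.4,[0.25,-0.1,-3],[0,0,-0.01]],[0.4,[0,0,-3],[0,0,0]],[0.4,[0,0,-3],[0,0,0]],[0.4,[0,0,-1.8],[0,0,0]],[0.4,[0,0,0],[0,0,0]],[0.4,[0,0,0],[0,0,0]],[1,[0,0,0],[0,0,0]],[1,[0,0,0],[0,0,0]],[1,[0,0,0],[0,0,0]],[1,[0,0,0],[0,0,0]],[1,[0,0,0],[0,0,0]],[1,[0,0,0],[0,0,0]]]' 80
python3 -c "
from h import *
tool()"
```

```text
clock: 61.22
position: [0.5441, 0.267, 0.1159]
ee_rot: [-0.373, 0.601, 0.373, 0.601]
ft_force: [-0.2, 0.5, -0.5]
grip_width: -0.002
pos [0.5441 0.267  0.1159] f [-0.2  0.5 -0.5] grip -0.002 t 61.22 x-axis [-0.     0.001 -1.   ] jaw yaw deg 63.7 j [-1.    0.38  0.59  1.64 -0.23  1.18  0.75]
```

```bash
python3 -m crank '[[0.4,[0,0.2,0.5],[0,0,0]],[0.4,[0,0,0],[0,0,0]],[0.4,[0,0,0],[0,0,0]],[0.4,[0,0,-1.2],[0,0,0]],[0.4,[0,0,-0.8],[0,0,0]],[0.4,[0,0,0],[0,0,0]],[1,[0,0,0],[0,0,0]],[1,[0,0,0],[0,0,0]],[1,[0,0,0],[0,0,0]],[1,[0,0,0],[0,0,0]],[1,[0,0,0],[0,0,0]],[1,[0,0,0],[0,0,0]]]' 80
python3 -c "
from h import *
tool()"
```

```text
clock: 62.22
position: [0.5442, 0.2689, 0.1011]
ee_rot: [-0.373, 0.601, 0.373, 0.601]
ft_force: [-1.0, -1.2, 4.7]
grip_width: 0.138
pos [0.5442 0.2689 0.1011] f [-1.  -1.2  4.7] grip 0.138 t 62.22 x-axis [-0.     0.001 -1.   ] jaw yaw deg 63.7 j [-0.99  0.4   0.58  1.66 -0.24  1.15  0.76]
```

Good solid grip now (0.138). Lift 1–2 mm and twist back.

```bash
python3 -m crank '[[1,[0,0,0.15],[0,0,-0.1]],[1,[0,0,0.1],[0,0,-0.1]],[1,[0,0,0],[0,0,-0.1]],[1,[0,0,0],[0,0,-0.1]],[1,[0,0,0],[0,0,-0.1]],[1,[0,0,0],[0,0,-0.1]],[1,[0,0,0],[0,0,-0.1]],[1,[0,0,0],[0,0,-0.1]],[1,[0,0,0],[0,0,-0.1]],[1,[0,0,0],[0,0,-0.1]],[1,[0,0,0],[0,0,-0.1]],[1,[0,0,0],[0,0,-0.1]]]'
python3 -m crank '[[1,[0,0,0],[0,0,0]],[1,[0,0,0],[0,0,0]],[1,[0,0,-0.4],[0,0,0]],[1,[0,0,-0.4],[0,0,0]],[1,[0,0,0],[0,0,0]]]'
python3 -c "
from h import *
tool()"
```

```text
clock: 63.22
position: [0.5428, 0.2681, 0.1016]
ee_rot: [0.033, 0.707, -0.033, 0.706]
ft_force: [-1.4, -2.0, -8.4]
grip_width: 0.136
clock: 63.63
position: [0.5429, 0.2682, 0.0938]
ee_rot: [0.03, 0.707, -0.031, 0.706]
ft_force: [-4.5, -3.4, -6.1]
grip_width: 0.136
pos [0.5429 0.2682 0.0938] f [-4.5 -3.4 -6.1] grip 0.136 t 63.63 x-axis [-0.002 -0.    -1.   ] jaw yaw deg -4.9 j [-1.16  0.46  0.81  1.67 -0.36  1.16 -0.34]
```

```bash
python3 -m crank '[[1,[0,0,-0.3],[0,0,0]],[1,[0,0,-0.1],[0,0,0]],[1,[0,0,0],[0,0,0]],[0.4,[0,0,0],[0,0,0]],[0.4,[0,0,0],[0,0,0]],[0.4,[0,0,0],[0,0,0]],[0.4,[0,0,0],[0,0,0]],[0.4,[0,0,2.5],[0,0,0]],[0.4,[0,0,3],[0,0,0]],[0.4,[0,0,3.5],[0,0,0]],[0.4,[0,0,3.5],[0,0,0]],[0.4,[-2,0,1],[0,0,0]]]'
python3 - <<'E'
from h import *
tool()
for c in ['wrist','scene','top']:
    p=cam(c); print(c)
    for t in ['knob_grip','beaker','mat','carrier','tub']: find(p,t,n=1)
    for d in mark_of('jar1',p):
        X=w(p,d['location'])
        if X[1]<.15 and X[0]<.6: print('jar',round(d['conf'],2),X.round(4))
    if c=='scene': save(p,'fin',(140,110,440,300),2.6)
E
```

```text
clock: 64.63
position: [0.5281, 0.2687, 0.2317]
ee_rot: [0.034, 0.704, -0.03, 0.709]
ft_force: [1.1, -0.1, 0.6]
grip_width: 0.598
pos [0.5281 0.2687 0.2317] f [ 1.1 -0.1  0.6] grip 0.598 t 64.63 x-axis [ 0.008  0.004 -1.   ] jaw yaw deg -5.2 j [-1.25  0.31  0.88  1.55 -0.24  1.39 -0.44]
wrist
knob_grip call 0.59 [0.543  0.2654 0.1227] [272. 182.]
beaker call 0.96 [0.6651 0.0382 0.0007] [363. 300.]
mat call 0.88 [ 0.6671  0.0359 -0.0017] [364. 300.]
tub call 0.16 [0.6659 0.0377 0.0031] [364. 301.]
scene
knob_grip call 0.66 [0.5436 0.2703 0.1293] [335. 202.]
beaker call 0.64 [0.6684 0.0309 0.0073] [259. 224.]
carrier call 0.7 [ 0.486  -0.2845  0.0016] [205. 162.]
jar 0.73 [ 0.5287 -0.2421  0.0131]
jar 0.66 [ 0.4351 -0.3294  0.0084]
jar 0.6 [ 0.4411 -0.2451  0.0107]
jar 0.52 [ 0.5298 -0.3237  0.0152]
top
knob_grip call 0.75 [0.6664 0.0366 0.0064] [235. 182.]
beaker call 0.56 [0.6697 0.0377 0.0052] [235. 181.]
carrier call 0.62 [ 0.4836 -0.2809  0.0051] [340. 226.]
tub call 0.63 [ 0.6678  0.0375 -0.0011] [235. 182.]
jar 0.9 [ 0.4353 -0.321   0.0114]
jar 0.78 [ 0.4429 -0.2381  0.0098]
jar 0.61 [ 0.5282 -0.3257  0.009 ]
jar 0.49 [ 0.5268 -0.2409  0.0119]
```

View pics/fin.png

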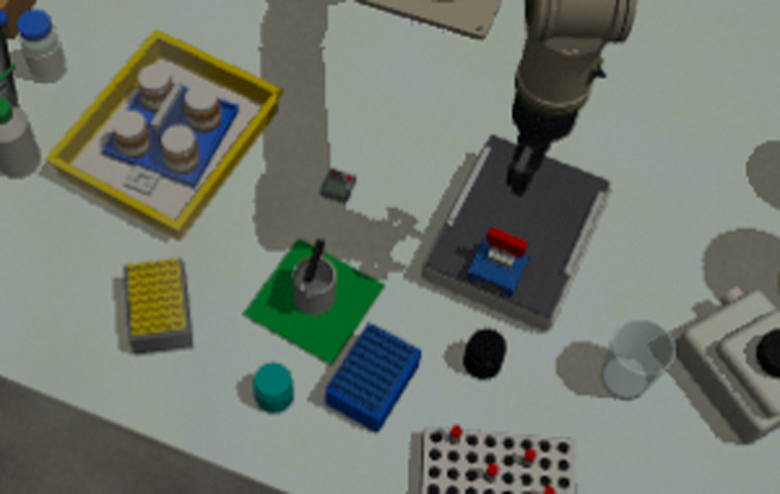

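```bash
python3 - <<'E'
from h import *
for c in ['scene','top']:
    p=cam(c); print(c)
    M=[w(p,d['location']) for d in mark_of('jar1',p)]; S=[w(p,d['location']) for d in spot_in('jar1',p)]
    for s in S:
        if s[1]<-.15 and s[0]<.6:
            m=min(M,key=lambda m:np.linalg.norm((m-s)[:2])); print(s.round(4),(s-m).round(4))
E
```

```text
scene
[ 0.542  -0.3171  0.0675] [0.0112 0.0087 0.0549]
[ 0.4577 -0.2381  0.0624] [0.0139 0.0066 0.0514]
[ 0.5154 -0.2784  0.0098] [-0.0115 -0.0363 -0.0023]
[ 0.5413 -0.2367  0.0661] [0.0143 0.0053 0.054 ]
[ 0.449  -0.3253  0.0698] [0.0147 0.0015 0.0565]
top
[ 0.5247 -0.2384  0.072 ] [-0.0027  0.0063  0.0618]
[ 0.4361 -0.2305  0.0696] [-0.0037  0.0076  0.0602]
[ 0.5293 -0.3187  0.0698] [-0.0047  0.0071  0.0597]
[ 0.4299 -0.3136  0.0692] [-0.0023  0.0101  0.0602]
```

```bash
python3 -c "
from h import *
print(manip.hand_in()); tool()"
```

```text
the job is handed in; nothing more can be done
None
the job is handed in; nothing more can be done
```

I did every step of the task in order and handed the job in at about 65 s of the 210 s allowed; no verdict was reported.

**What I did:** I stood the beaker on the mat and latched the plunger up. I then slid the carrier out and set it down in the tub. All four amber jars went onto the carrier, and I twisted the plunger back home.

**Last checks from the cameras:**
- **Beaker:** it stands within about 7 mm of the mat centre.
- **Carrier:** it lies flat in the tub, about 14 mm from the tub centre.
- **Jars:** all four stand on the carrier. Their tops and bases line up the same way in both fixed cameras, so none looks tilted.
- **Plunger:** the knob reads 123 mm (wrist camera) to 129 mm (scene camera) high against 128 mm when home.
- **Robot:** the gripper is clear of everything, and nothing else on the bench looks moved.

**What failed or disagreed:**
- **Missed grasps:** the real fingertips appear to lie about 33 mm behind the reported tool point. The first grasp of the beaker and the first re-grasp of the knob therefore closed on nothing, and both worked at a lower height.
- **One jar off its spot:** the first jar ended up about 7 mm from where I set it, probably nudged by an opening finger. It now stands close to the carrier's rim, but reads at floor height and upright like the others.

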